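Move a four-drive array to the new dock in bay order

ROBOT

A 6-joint arm with a two-finger parallel gripper is mounted at the origin on the work surface. World frame = base frame: x ahead of the robot, y to its left, z up, the work surface at z = 0. Lengths are in m, angles in degrees, forces in N, time in s.
With the tool pointing down it reaches from about 0.25 to 0.725 m from the base axis. Payload 9.7 kg.
Tool frame: the origin (TCP) lies midway between the tips of the shut fingers; the grasp point (between the pads) lies 19 mm behind it; z points along the fingers, y is the direction in which the jaws open and shut (so a half turn about z gives the same grasp; the last joint's range is limited). The gripper opens to 85 mm and grips with 20 to 120 N. Pads are 22 mm wide; open, the fingers measure 114 mm over their backs; the gripper's body (76 mm by 85 mm) begins 54 mm behind the grasp point. The pads swing forward as they close: fully open they stand 13 mm farther back than shut.
Start: joints at [65.718, 4.979, 10.078, 95.1, 0, 90], TCP at [0.226, 0.501, 0.204] pointing down, gripper open.
Joint ranges: [-179.16, 179.16], [-48.56, 103.87], [-65.8, 70.77], [-126.05, 130.52], [-82.76, 87.17], [-180, 180]. Speed limits (degrees/s): [127.2, 127.2, 147.25, 180, 180, 180].

INTERFACE

Orientations are given as [roll, pitch, yaw] about the fixed x, y, z axes, in that order (R = Rz(yaw) Ry(pitch) Rx(roll)).
In Python, from workcell import bot, camera, recognise gives the robot as it stands. The module is installed in compiled form; this text tells all that it offers.
- The arm moves only by the tool apply_moves, never from a script. Its argument "targets" is one flat list of numbers, 7 for each row, row after row: the shift along the world's x, y, z in units of 30 mm (1.0 is 30 mm), then the turn, a rotation vector about the world's x, y, z in units of 6 degrees (1.0 is 6 degrees), then the opening, from 0 (shut) to 1 (fully open). A call has 1 to 5 rows; each row is the pose to reach, as a shift and turn from the pose commanded when the call began; what a row does not reach only later rows make up. A row lasts 1/10 s, in which the tool goes at most 50 mm and 8.59 degrees, less where a joint would pass 70% of its speed; a pose out of reach is approached as far as the arm can. A call with a gripper value outside its range is refused whole. The fingers move at their own pace and stop on an object; "newtons" is the grip in N (left out, the last holds). Time passes only in rows, so rows that repeat a pose let the fingers close. It gives the time, the measured TCP pose, the force and the opening at its end, in the units of the state.
- bot.get_obs(): the state, without advancing time (a new reading comes with each control period).
- camera(name): name is "scene" or "side" or "wrist"; returns a dict with "img" (420x560x3 uint8, red, green, blue), "intrinsics" (3x3 intrinsics, pixels), "origin" and "rotation" of the camera in the world. Camera axes: x right, y up, looking along -z (the intrinsics and any distortion apply to the point x, -y, -z); pixel columns grow to the right and rows downward; lengths in m; the calibration is good to about 2 mm. The wrist camera is an equidistant fisheye: a pixel r from the principal point sees the ray r / f radians off the axis. A picture is of the moment at which its call begins. There is no depth.
- bot.job_done(): hands the job in, once; it reports no verdict.
Trained networks look in the newest picture that a camera, given by its name, has taken for a name from the list of things; names that differ only in an ending like _2 or _b are one class to them, and where a whole thing is asked for, a point or a joint stands for the part that bears it (a point fixed in the world has none). Each returns a list of dicts, best first, with "conf" (0 to 1); they miss things now and then, are a little off and sometimes report something else, mostly with a low value. They report only what shows in the picture. A call takes as long as a camera call. They do not tell look-alikes from the thing itself.
- recognise(query, camera): "box" ([left, top, right, bottom] in pixels, round what is visible of it).
The state is a dict: "time": time; "q": joint angles; "qd": joint speeds; "joint_efforts": joint torques, N m; "ee_pos": TCP position; "tcp_rot": TCP orientation; "wrist_force": force on the tool from outside, world axes, zero at the start; "torque": the same for the moment, N m; "opening": finger opening in m.
Only numpy, scipy, OpenCV 4.12 (cv2) and the standard library are available. Lean on these libraries where they do the work, as an engineer would, in place of code of your own. Each camera call takes 0.05 s, during which the arm holds its last target.

TASK

Move the four hard drives of the disk array from the old black dock into the empty aluminium dock, keeping their bay order: bays are counted from the end with the control panel (the round button), so the drive nearest the old dock's control panel goes into the bay nearest the new dock's control panel, and so on along the row. Carry them over one at a time straight from bay to bay (never putting one down on the bench), lower each one upright and fully home before letting go (do not drop it), and leave the fan and the spray can where they stand between the docks.

Things in the scene. Friction and masses are not known exactly. Their poses are not given: they have to be found in the camera images.
- old_dock: Full drive dock, black: fixed box, x 106 mm, z 0-68 mm, y -100..+139 mm, z up, lamps on its -x side. Origin: underside, middle of the bay row. Control panel: 40 mm block at the +y end, round 22 mm button on top. Bays 1/2/3/4, counted from it: y +75/+25/-25/-75 mm, x 0. Bay: funnel mouth 31 (y) by 86 (x) mm at z 68, 17 by 73 mm below z 48, floor z 18.
- new_dock: Empty drive dock, aluminium: fixed box, x 106 mm, z 0-68 mm, y -139..+100 mm, z up, lamps on its -x side. Origin: underside, middle of the bay row. Control panel: 40 mm block at the -y end, round 22 mm button on top. Bays 1/2/3/4, counted from it: y -75/-25/+25/+75 mm, x 0. Bay: funnel mouth 31 (y) by 86 (x) mm at z 68, 17 by 73 mm below z 48, floor z 18.
- drive_a: Loose 2.5-inch hard drive, 0.2 kg, a medium square label. 70 (x) by 15 (y) by 100 (z) mm, origin centre of lower end, z up, label on +y face. Starts upright in an old-dock bay (which one varies; its place in the row, not its label, decides), axes as the dock's, 50 mm sunk, 50 mm above the dock, 35 mm clear of its neighbours.
- drive_b: Loose 2.5-inch hard drive, 0.2 kg, grey case, a label over the whole lid. 70 (x) by 15 (y) by 100 (z) mm, origin centre of lower end, z up, label on +y face. Starts upright in an old-dock bay (which one varies; its place in the row, not its label, decides), axes as the dock's, 50 mm sunk, 50 mm above the dock, 35 mm clear of its neighbours.
- drive_c: Loose 2.5-inch hard drive, 0.2 kg, a narrow tall label, small paper dot on the top end. 70 (x) by 15 (y) by 100 (z) mm, origin centre of lower end, z up, label on +y face. Starts upright in an old-dock bay (which one varies; its place in the row, not its label, decides), axes as the dock's, 50 mm sunk, 50 mm above the dock, 35 mm clear of its neighbours.
- drive_d: Loose 2.5-inch hard drive, 0.2 kg, a short wide label, paper strip on the top end. 70 (x) by 15 (y) by 100 (z) mm, origin centre of lower end, z up, label on +y face. Starts upright in an old-dock bay (which one varies; its place in the row, not its label, decides), axes as the dock's, 50 mm sunk, 50 mm above the dock, 35 mm clear of its neighbours.
- fan: Bystander: black case fan lying flat, 80 by 80 by 25 mm, between the docks. Origin: centre of the underside.
- spray_can: Bystander: white spray can standing upright, 45 mm across, 140 mm tall, between the docks, farther out than the fan. Origin: centre of the base.
Things that resemble listed ones, but are neither listed nor needed, are in the scene too. Leave any orange look-alike of the drive_a alone.

How it is judged (in metres and radians):
At the end, for the whole second after the job is handed in: All four drives stand in the new dock, one in each bay, within 8 mm of the bay's middle, not more than 6 mm above the bay floor, tilted less than about 7 degrees (0.12 rad), let go and at rest (((y of drive_a in the frame of new_dock between -0.083 and -0.067 m and x of drive_a in the frame of new_dock between -0.008 and 0.008 m and z of drive_a in the frame of new_dock below 0.024 m) or (y of drive_a in the frame of new_dock between -0.033 and -0.017 m and x of drive_a in the frame of new_dock between -0.008 and 0.008 m and z of drive_a in the frame of new_dock below 0.024 m) or (y of drive_a in the frame of new_dock between 0.017 and 0.033 m and x of drive_a in the frame of new_dock between -0.008 and 0.008 m and z of drive_a in the frame of new_dock below 0.024 m) or (y of drive_a in the frame of new_dock between 0.067 and 0.083 m and x of drive_a in the frame of new_dock between -0.008 and 0.008 m and z of drive_a in the frame of new_dock below 0.024 m)) and angle between each of drive_a, drive_b, drive_c, drive_d's own z axis and vertical below 0.12 rad and linear speed of each of drive_a, drive_b, drive_c, drive_d below 0.02 m/s and angular speed of each of drive_a, drive_b, drive_c, drive_d below 0.4 rad/s and ((y of drive_b in the frame of new_dock between -0.083 and -0.067 m and x of drive_b in the frame of new_dock between -0.008 and 0.008 m and z of drive_b in the frame of new_dock below 0.024 m) or (y of drive_b in the frame of new_dock between -0.033 and -0.017 m and x of drive_b in the frame of new_dock between -0.008 and 0.008 m and z of drive_b in the frame of new_dock below 0.024 m) or (y of drive_b in the frame of new_dock between 0.017 and 0.033 m and x of drive_b in the frame of new_dock between -0.008 and 0.008 m and z of drive_b in the frame of new_dock below 0.024 m) or (y of drive_b in the frame of new_dock between 0.067 and 0.083 m and x of drive_b in the frame of new_dock between -0.008 and 0.008 m and z of drive_b in the frame of new_dock below 0.024 m)) and ((y of drive_c in the frame of new_dock between -0.083 and -0.067 m and x of drive_c in the frame of new_dock between -0.008 and 0.008 m and z of drive_c in the frame of new_dock below 0.024 m) or (y of drive_c in the frame of new_dock between -0.033 and -0.017 m and x of drive_c in the frame of new_dock between -0.008 and 0.008 m and z of drive_c in the frame of new_dock below 0.024 m) or (y of drive_c in the frame of new_dock between 0.017 and 0.033 m and x of drive_c in the frame of new_dock between -0.008 and 0.008 m and z of drive_c in the frame of new_dock below 0.024 m) or (y of drive_c in the frame of new_dock between 0.067 and 0.083 m and x of drive_c in the frame of new_dock between -0.008 and 0.008 m and z of drive_c in the frame of new_dock below 0.024 m)) and ((y of drive_d in the frame of new_dock between -0.083 and -0.067 m and x of drive_d in the frame of new_dock between -0.008 and 0.008 m and z of drive_d in the frame of new_dock below 0.024 m) or (y of drive_d in the frame of new_dock between -0.033 and -0.017 m and x of drive_d in the frame of new_dock between -0.008 and 0.008 m and z of drive_d in the frame of new_dock below 0.024 m) or (y of drive_d in the frame of new_dock between 0.017 and 0.033 m and x of drive_d in the frame of new_dock between -0.008 and 0.008 m and z of drive_d in the frame of new_dock below 0.024 m) or (y of drive_d in the frame of new_dock between 0.067 and 0.083 m and x of drive_d in the frame of new_dock between -0.008 and 0.008 m and z of drive_d in the frame of new_dock below 0.024 m))); the robot touches nothing.
It fails at once if a drive is put into a bay of the new dock while the same-numbered bay of the old dock still holds its own drive (wrong order) ((((y of drive_a in the frame of new_dock between -0.095 and -0.055 m and x of drive_a in the frame of new_dock between -0.03 and 0.03 m and z of drive_a in the frame of new_dock below 0.042 m) or (y of drive_b in the frame of new_dock between -0.095 and -0.055 m and x of drive_b in the frame of new_dock between -0.03 and 0.03 m and z of drive_b in the frame of new_dock below 0.042 m) or (y of drive_c in the frame of new_dock between -0.095 and -0.055 m and x of drive_c in the frame of new_dock between -0.03 and 0.03 m and z of drive_c in the frame of new_dock below 0.042 m) or (y of drive_d in the frame of new_dock between -0.095 and -0.055 m and x of drive_d in the frame of new_dock between -0.03 and 0.03 m and z of drive_d in the frame of new_dock below 0.042 m)) and ((y of drive_a in the frame of old_dock between 0.055 and 0.095 m and x of drive_a in the frame of old_dock between -0.03 and 0.03 m and z of drive_a in the frame of old_dock below 0.042 m) or (y of drive_b in the frame of old_dock between 0.055 and 0.095 m and x of drive_b in the frame of old_dock between -0.03 and 0.03 m and z of drive_b in the frame of old_dock below 0.042 m) or (y of drive_c in the frame of old_dock between 0.055 and 0.095 m and x of drive_c in the frame of old_dock between -0.03 and 0.03 m and z of drive_c in the frame of old_dock below 0.042 m) or (y of drive_d in the frame of old_dock between 0.055 and 0.095 m and x of drive_d in the frame of old_dock between -0.03 and 0.03 m and z of drive_d in the frame of old_dock below 0.042 m))) or (((y of drive_a in the frame of new_dock between -0.045 and -0.005 m and x of drive_a in the frame of new_dock between -0.03 and 0.03 m and z of drive_a in the frame of new_dock below 0.042 m) or (y of drive_b in the frame of new_dock between -0.045 and -0.005 m and x of drive_b in the frame of new_dock between -0.03 and 0.03 m and z of drive_b in the frame of new_dock below 0.042 m) or (y of drive_c in the frame of new_dock between -0.045 and -0.005 m and x of drive_c in the frame of new_dock between -0.03 and 0.03 m and z of drive_c in the frame of new_dock below 0.042 m) or (y of drive_d in the frame of new_dock between -0.045 and -0.005 m and x of drive_d in the frame of new_dock between -0.03 and 0.03 m and z of drive_d in the frame of new_dock below 0.042 m)) and ((y of drive_a in the frame of old_dock between 0.005 and 0.045 m and x of drive_a in the frame of old_dock between -0.03 and 0.03 m and z of drive_a in the frame of old_dock below 0.042 m) or (y of drive_b in the frame of old_dock between 0.005 and 0.045 m and x of drive_b in the frame of old_dock between -0.03 and 0.03 m and z of drive_b in the frame of old_dock below 0.042 m) or (y of drive_c in the frame of old_dock between 0.005 and 0.045 m and x of drive_c in the frame of old_dock between -0.03 and 0.03 m and z of drive_c in the frame of old_dock below 0.042 m) or (y of drive_d in the frame of old_dock between 0.005 and 0.045 m and x of drive_d in the frame of old_dock between -0.03 and 0.03 m and z of drive_d in the frame of old_dock below 0.042 m))) or (((y of drive_a in the frame of new_dock between 0.005 and 0.045 m and x of drive_a in the frame of new_dock between -0.03 and 0.03 m and z of drive_a in the frame of new_dock below 0.042 m) or (y of drive_b in the frame of new_dock between 0.005 and 0.045 m and x of drive_b in the frame of new_dock between -0.03 and 0.03 m and z of drive_b in the frame of new_dock below 0.042 m) or (y of drive_c in the frame of new_dock between 0.005 and 0.045 m and x of drive_c in the frame of new_dock between -0.03 and 0.03 m and z of drive_c in the frame of new_dock below 0.042 m) or (y of drive_d in the frame of new_dock between 0.005 and 0.045 m and x of drive_d in the frame of new_dock between -0.03 and 0.03 m and z of drive_d in the frame of new_dock below 0.042 m)) and ((y of drive_a in the frame of old_dock between -0.045 and -0.005 m and x of drive_a in the frame of old_dock between -0.03 and 0.03 m and z of drive_a in the frame of old_dock below 0.042 m) or (y of drive_b in the frame of old_dock between -0.045 and -0.005 m and x of drive_b in the frame of old_dock between -0.03 and 0.03 m and z of drive_b in the frame of old_dock below 0.042 m) or (y of drive_c in the frame of old_dock between -0.045 and -0.005 m and x of drive_c in the frame of old_dock between -0.03 and 0.03 m and z of drive_c in the frame of old_dock below 0.042 m) or (y of drive_d in the frame of old_dock between -0.045 and -0.005 m and x of drive_d in the frame of old_dock between -0.03 and 0.03 m and z of drive_d in the frame of old_dock below 0.042 m))) or (((y of drive_a in the frame of new_dock between 0.055 and 0.095 m and x of drive_a in the frame of new_dock between -0.03 and 0.03 m and z of drive_a in the frame of new_dock below 0.042 m) or (y of drive_b in the frame of new_dock between 0.055 and 0.095 m and x of drive_b in the frame of new_dock between -0.03 and 0.03 m and z of drive_b in the frame of new_dock below 0.042 m) or (y of drive_c in the frame of new_dock between 0.055 and 0.095 m and x of drive_c in the frame of new_dock between -0.03 and 0.03 m and z of drive_c in the frame of new_dock below 0.042 m) or (y of drive_d in the frame of new_dock between 0.055 and 0.095 m and x of drive_d in the frame of new_dock between -0.03 and 0.03 m and z of drive_d in the frame of new_dock below 0.042 m)) and ((y of drive_a in the frame of old_dock between -0.095 and -0.055 m and x of drive_a in the frame of old_dock between -0.03 and 0.03 m and z of drive_a in the frame of old_dock below 0.042 m) or (y of drive_b in the frame of old_dock between -0.095 and -0.055 m and x of drive_b in the frame of old_dock between -0.03 and 0.03 m and z of drive_b in the frame of old_dock below 0.042 m) or (y of drive_c in the frame of old_dock between -0.095 and -0.055 m and x of drive_c in the frame of old_dock between -0.03 and 0.03 m and z of drive_c in the frame of old_dock below 0.042 m) or (y of drive_d in the frame of old_dock between -0.095 and -0.055 m and x of drive_d in the frame of old_dock between -0.03 and 0.03 m and z of drive_d in the frame of old_dock below 0.042 m)))).
It fails at once if a drive is dropped: let go and falling faster than 0.9 m/s ((linear speed of drive_a above 0.9 m/s and contact force between the fingers and drive_a below 0.05 N) or (linear speed of drive_b above 0.9 m/s and contact force between the fingers and drive_b below 0.05 N) or (linear speed of drive_c above 0.9 m/s and contact force between the fingers and drive_c below 0.05 N) or (linear speed of drive_d above 0.9 m/s and contact force between the fingers and drive_d below 0.05 N)).
It fails at once if a drive is laid or stood on the bench, or tipped over, on the way (height (world z) of any of drive_a, drive_b, drive_c, drive_d below 0.012 m or angle between any of drive_a, drive_b, drive_c, drive_d's own z axis and vertical above 1 rad).
It fails at once if the fan or the spray can is shifted by more than 30 mm (distance of any of fan, spray_can from where it was at the start of the episode above 0.03 m).
It also fails if it takes over 141 s, if anything falls off the work surface, if the arm or the gripper's body presses on something with over 40 N, if the wrist force passes 120 N, or if a joint passes its speed limit or range.

## Working session

There is one attempt and no reset: what is moved stays moved. The work goes in short steps, Python scripts to look and compute and a tool call to move; the robot and the scene stay as the last step left them, time stands still between calls to the robot, and variables do not carry over. Pictures are saved under pics/ and viewed, and the job is handed in when it is done.

Besides the shell and the picture viewer there is one more tool, called after "Emit:" as name(argument=value, ...), one argument or row to a line, values as JSON. apply_moves: Moves the arm, as the interface text tells. Its arguments: {"type":"object","properties":{"targets":{"type":"array"},"newtons":{"type":"number"}},"required":["targets"]}

```bash
mkdir -p pics; ls
python3 - <<'E'
from workcell import bot,camera,recognise
import cv2,numpy as np
for n in("scene","side","wrist"):
    c=camera(n); cv2.imwrite(f"pics/{n}0.png",c["img"][:,:,::-1]); print(n,c["intrinsics"],c["origin"],c["rotation"])
    for q in("old_dock","new_dock","drive_a","fan","spray_can"):
        print(q,[(r["box"],round(r["conf"],2)) for r in recognise(q,n)])
print(bot.get_obs())
E
```

```text
pics
scene [[443.31177754   0.         276.45221583]
 [  0.         443.31177754 208.87821172]
 [  0.           0.           1.        ]] [1.09012397 0.55488847 0.7872986 ] [ 4.62339335e+01 -1.17234562e-01  1.35214826e+02]
old_dock [([313.1, 229.6, 431.4, 334.3], 0.96)]
new_dock [([163.3, 144.7, 259.9, 195.6], 0.87)]
drive_a [([358.2, 243.7, 389.9, 282.0], 0.76), ([339.9, 228.8, 371.1, 271.1], 0.67), ([324.8, 216.5, 356.5, 252.3], 0.65), ([376.0, 259.7, 410.5, 298.7], 0.62), ([353.0, 191.3, 383.3, 234.1], 0.62)]
fan [([284.7, 190.3, 317.5, 221.5], 0.8)]
spray_can [([283.4, 189.8, 319.1, 219.8], 0.41)]
side [[423.86365718   0.         278.47233236]
 [  0.         423.86365718 201.58479058]
 [  0.           0.           1.        ]] [0.42822707 0.65129139 0.62002988] [  49.78631957    1.35094374 -173.24149501]
old_dock [([176.9, 260.5, 290.0, 420.0], 0.81), ([238.9, 114.6, 318.9, 194.7], 0.47)]
new_dock [([238.9, 114.9, 317.6, 192.3], 0.91)]
drive_a [([326.5, 242.8, 348.7, 309.6], 0.85), ([212.3, 292.8, 260.2, 335.6], 0.81), ([202.5, 320.2, 251.7, 366.6], 0.81)]
fan [([274.8, 203.7, 32
[... 361 characters left out ...]
 [([105.9, 389.8, 126.1, 420.0], 0.77)]
spray_can []
{'time': 0.9, 'q': array([ 6.57188225e+01,  4.97857747e+00,  1.00790668e+01,  9.50995839e+01,
       -1.87557182e-04,  9.00001511e+01]), 'qd': array([ 0.00592887,  0.11657942,  0.11977477, -0.00684892,  0.01547338,
       -0.0127729 ]), 'joint_efforts': array([ 3.31962301e-04, -5.20092487e+01,  4.64857042e+01,  1.19924287e-03,
       -8.86036742e-05, -1.26711484e-05]), 'ee_pos': array([0.22616963, 0.50134679, 0.20419488]), 'tcp_rot': array([1.79999095e+02, 1.87554794e-04, 1.55718671e+02]), 'wrist_force': array([-0.32979143,  0.68386888, -0.43069619]), 'torque': array([ 0.05134586,  0.01721931, -0.05101712]), 'opening': 0.08546442149843457}
```

View pics/scene0.png

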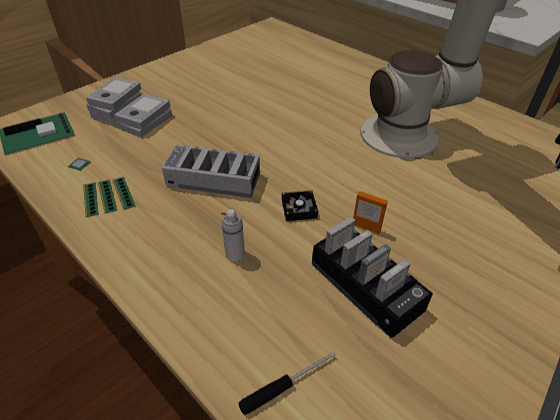

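View pics/side0.png

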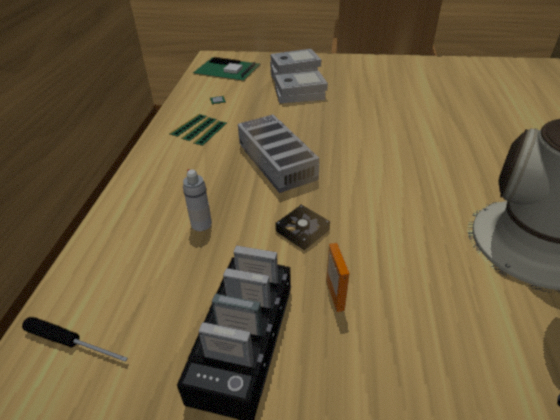

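View pics/wrist0.png

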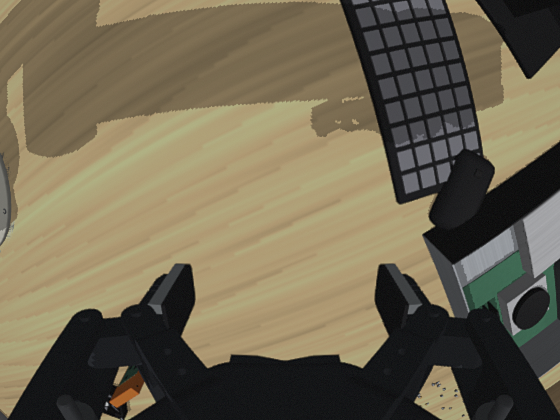

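Run:
```python
import cv2
s=cv2.imread("pics/scene0.png"); d=cv2.imread("pics/side0.png")
def cr(im,x0,y0,x1,y1,f,n):
    c=cv2.resize(im[y0:y1,x0:x1],None,fx=f,fy=f,interpolation=cv2.INTER_CUBIC)
    for k in range(x0 - x0%10+10,x1,10):
        cv2.line(c,((k-x0)*f,0),((k-x0)*f,6 if k%50 else 14),(0,0,255),1)
        if k%20==0: cv2.putText(c,str(k),((k-x0)*f-10,20),0,.35,(0,0,255),1)
    for k in range(y0-y0%10+10,y1,10):
        cv2.line(c,(0,(k-y0)*f),(6,(k-y0)*f),(0,0,255),1)
        if k%20==0: cv2.putText(c,str(k),(8,(k-y0)*f+4),0,.35,(0,0,255),1)
    cv2.imwrite("pics/"+n,c); print(c.shape)
cr(s,300,185,440,335,4,"c_so.png")
cr(s,155,135,335,270,4,"c_sn.png")
cr(d,170,235,310,415,3,"c_do.png")
cr(d,225,105,335,205,5,"c_dn.png")
```

```text
(600, 560, 3)
(540, 720, 3)
(540, 420, 3)
(500, 550, 3)
```

View pics/c_so.png

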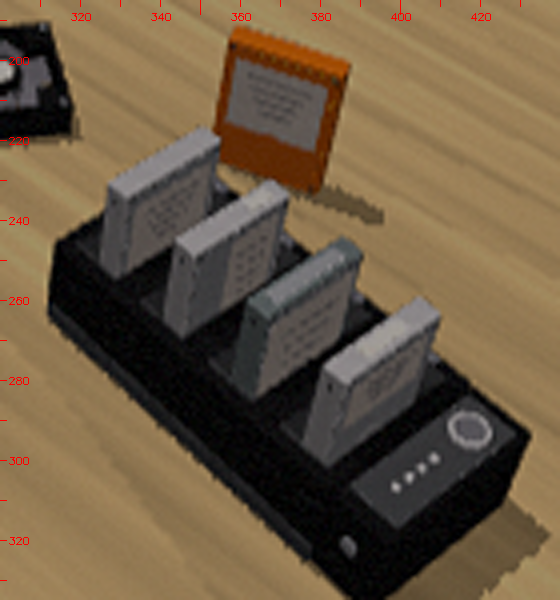

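View pics/c_sn.png

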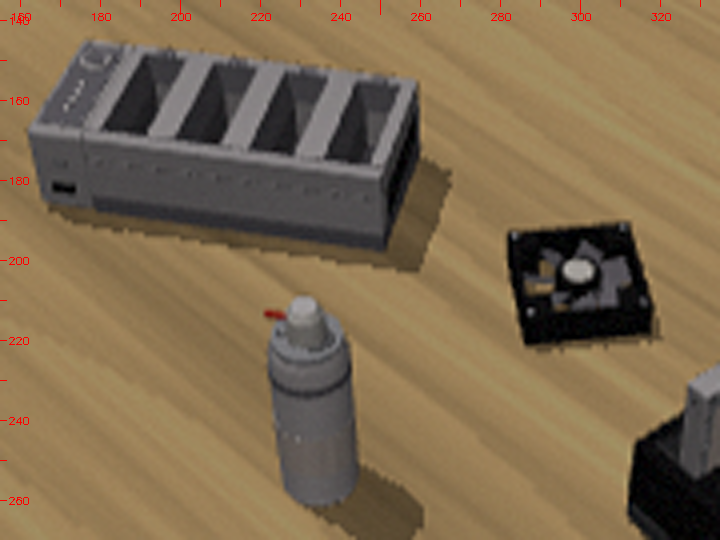

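View pics/c_do.png

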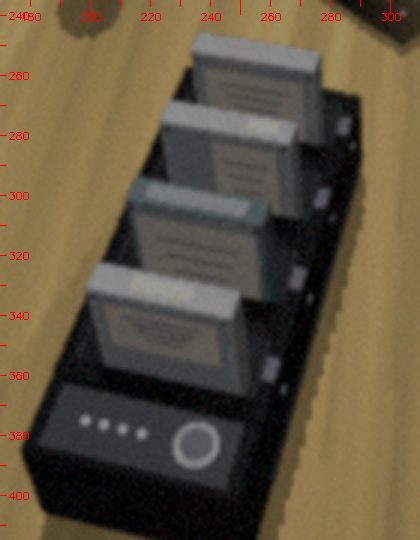

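View pics/c_dn.png

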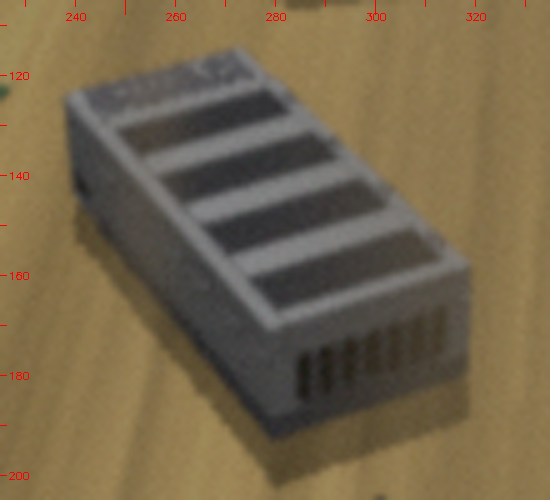

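```bash
cat > h.py <<'E'
import numpy as np
from scipy.spatial.transform import Rotation as R
from scipy.optimize import least_squares
CAM={"scene":(443.31177754,276.45221583,208.87821172,[1.09012397,0.55488847,0.7872986],[46.2339335,-0.117234562,135.214826]),
"side":(423.86365718,278.47233236,201.58479058,[0.42822707,0.65129139,0.62002988],[49.78631957,1.35094374,-173.24149501])}
def proj(cam,P):
    f,cx,cy,o,r=CAM[cam]
    p=(np.atleast_2d(P)-o)@R.from_euler("xyz",r,degrees=True).as_matrix()
    return np.c_[cx+f*p[:,0]/-p[:,2], cy+f*-p[:,1]/-p[:,2]]
def w(pose,P):
    x,y,a=pose; c,s=np.cos(a),np.sin(a); P=np.atleast_2d(P)/1000.
    return np.c_[x+c*P[:,0]-s*P[:,1], y+s*P[:,0]+c*P[:,1], P[:,2]]
def fit(obs,x0):
    def f(p): return np.concatenate([(proj(c,w(p,[o[:3] for o in L]))-[o[3:] for o in L]).ravel() for c,L in obs.items()])
    return least_squares(f,x0,loss="soft_l1")
E
cat > fit.py <<'E'
from h import *
old={"scene":[(53,-100,68,314,245),(-53,139,68,433,294),(35,-67.5,118,330.5,235),(-35,-67.5,118,355,221),(35,82.5,118,384,280),(-35,82.5,118,410,262.5)],
"side":[(53,-100,68,202,259),(-53,-100,68,290,268),(53,139,68,179,383),(35,-67.5,118,235,256),(-35,-67.5,118,277,260),(35,82.5,118,200,331.7),(-35,82.5,118,250,341.7)]}
new={"scene":[(53,-139,68,162,167),(-53,-139,68,177,145),(-53,100,68,259.5,155),(53,100,68,251,179.5),(53,100,0,251,196.5),(53,-139,0,165,185)],
"side":[(53,-139,68,239,124),(-53,-139,68,272,115),(-53,100,68,319,158),(53,100,68,280,171),(53,100,0,280,192.5),(-53,100,0,318,181)]}
for n,o,x0 in(("old",old,[.45,.3,0]),("new",new,[.45,-.1,0])):
    for k in(o,{"scene":o["scene"]},{"side":o["side"]}):
        r=fit(k,x0); print(n,list(k),r.x[:2].round(4),np.degrees(r.x[2]).round(2))
        if len(k)==2: print(r.fun.reshape(-1,2).round(1).tolist())
E
python3 fit.py
```

```text
old ['scene', 'side'] [0.5408 0.2647] -6.3
[[-0.4, 0.0], [2.2, -2.6], [1.6, -0.9], [1.0, -1.9], [3.7, 0.1], [1.9, -0.5], [29.6, -2.7], [0.7, -2.2], [-2.3, 3.4], [-1.9, -4.4], [-1.7, -1.7], [-0.7, -0.2], [-1.0, -0.4]]
old ['scene'] [0.545  0.2636] -7.69
old ['side'] [0.539  0.2661] -6.31
new ['scene', 'side'] [ 0.541  -0.2129] 33.78
[[-0.7, 0.1], [-1.1, -1.3], [0.6, -0.8], [-0.4, -0.5], [0.6, 2.4], [0.8, 1.9], [-2.0, -0.8], [1.5, -1.6], [1.1, -0.4], [-1.1, -0.2], [-0.4, 2.2], [0.9, 0.2]]
new ['scene'] [ 0.5408 -0.2129] 33.12
new ['side'] [ 0.5419 -0.2121] 34.5
```

Emit:
apply_moves(
  targets=[5, -4, 3.5, 0, 0, 3, 0.4, 5, -4, 3.5, 0, 0, 3, 0.4, 5, -4, 3.5, 0, 0, 3, 0.4, 5, -4, 3.5, 0, 0, 3, 0.4, 5, -4, 3.5, 0, 0, 3, 0.4],
)

```text
time: 1.4
ee_pos: [0.3784, 0.3794, 0.3115]
tcp_rot: [179.9, 0.1, 173.6]
wrist_force: [0.5, 0.2, 0.6]
opening: 0.0342
```

Emit:
apply_moves(
  targets=[5, -4, 1, 0, 0, 0, 0.4, 5, -4, 1, 0, 0, 0, 0.4, 5, -4, 1, 0, 0, 0, 0.4, 5, -4, 1, 0, 0, 0, 0.4, 5, -4, 1, 0, 0, 0, 0.4],
)

```text
time: 1.9
ee_pos: [0.5297, 0.2581, 0.3385]
tcp_rot: [-179.9, 0.0, 173.4]
wrist_force: [-0.3, 0.2, -0.2]
opening: 0.0343
```

Run:
```python
from workcell import bot,camera,recognise
import cv2,numpy as np
for n in("wrist","scene"):
    c=camera(n); cv2.imwrite(f"pics/{n}1.png",c["img"][:,:,::-1]); print(c["origin"],c["rotation"])
print(recognise("drive_a","wrist"))
o=bot.get_obs();print(o["q"],o["ee_pos"],o["tcp_rot"],o["time"],o["opening"])
```

```text
[0.45636097 0.2672896  0.50851359] [-1.70642470e+01  2.01308198e-02  8.34607679e+01]
[1.09012397 0.55488847 0.7872986 ] [ 4.62339335e+01 -1.17234562e-01  1.35214826e+02]
[{'box': [263.5, 144.9, 277.5, 210.6], 'conf': 0.91}, {'box': [334.3, 149.0, 358.2, 205.3], 'conf': 0.91}, {'box': [185.3, 60.5, 243.8, 96.9], 'conf': 0.8}, {'box': [221.6, 149.4, 244.1, 212.9], 'conf': 0.78}, {'box': [219.0, 133.5, 386.2, 212.3], 'conf': 0.74}, {'box': [300.9, 150.3, 317.5, 211.0], 'conf': 0.64}]
[2.64141396e+01 1.70365145e+01 3.97558170e+01 1.12747637e+02
 1.39500902e-02 3.27315545e+01] [0.52609522 0.26140262 0.33893355] [-1.79996414e+02 -3.13783235e-02  1.73682581e+02] 2.05 0.0340218984760236
```

View pics/wrist1.png

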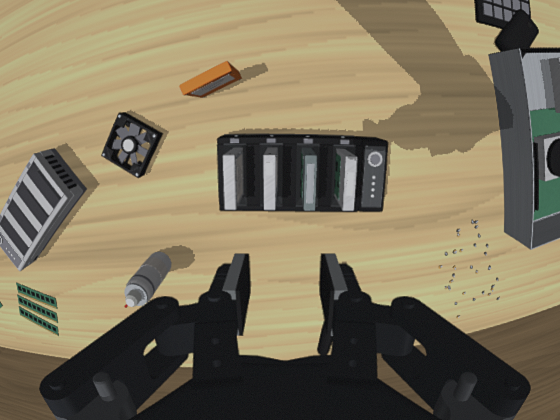

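```bash
cat >> h.py <<'E'
def projw(o,r,P,f=325.1922621,cx=284.50489712,cy=209.00917497):
    p=(np.atleast_2d(P)-o)@R.from_euler("xyz",r,degrees=True).as_matrix()
    x,y,z=p[:,0],-p[:,1],-p[:,2]; rr=np.hypot(x,y); t=np.arctan2(rr,z)
    return np.c_[cx+f*t*x/rr, cy+f*t*y/rr]
import cv2
def edges(pose,sgn,drives=()):
    """wireframe polylines, sgn=+1 old (panel at +y), -1 new"""
    def box(x0,x1,y0,y1,z): return w(pose,[(x0,y0,z),(x1,y0,z),(x1,y1,z),(x0,y1,z)])
    E=[box(-53,53,*sorted((-100*sgn,139*sgn)),z) for z in(0,68)]
    E+=[box(-43,43,b-15.5,b+15.5,68) for b in(-75,-25,25,75)]
    E+=[box(-35,35,b-7.5,b+7.5,118) for b in drives]
    return E
def draw(img,pf,polys,col,s):
    for P in polys:
        Q=[]
        for i in range(4):
            a,b=P[i],P[(i+1)%4]; Q+=[a+(b-a)*t for t in np.linspace(0,1,8)[:-1]]
        q=pf(np.array(Q)); q=((q+.5)*s-.5)
        cv2.polylines(img,[np.round(q*16).astype(int).reshape(-1,1,2)],True,col,1,cv2.LINE_AA,4)
E
cat > ov.py <<'E'
from h import *
import sys
W1=([0.45636097,0.2672896,0.50851359],[-17.064247,0.0201308,83.4607679])
def ov(old,new,tag,oldd=(-75,-25,25,75),newd=()):
    for n,f,pf,crops in(("wrist1",3,lambda P:projw(*W1,P),{"o":(205,120,400,225),"n":(0,135,140,275)}),("scene0",4,lambda P:proj("scene",P),{"o":(300,205,440,335),"n":(155,135,270,205)}),("side0",4,lambda P:proj("side",P),{"o":(170,240,300,420),"n":(230,105,330,205)})):
        im=cv2.imread(f"pics/{n}.png"); big=cv2.resize(im,None,fx=f,fy=f,interpolation=cv2.INTER_CUBIC)
        draw(big,pf,edges(old,1,oldd),(0,255,0),f); draw(big,pf,edges(new,-1,newd),(0,255,255),f)
        for k,(a,b,c,d) in crops.items(): cv2.imwrite(f"pics/ov_{tag}_{n}_{k}.png",big[b*f:d*f,a*f:c*f])
E
python3 - <<'E'
from ov import *
ov((.540,.265,np.radians(-6.3)),(.541,-.2129,np.radians(33.8)),"a")
def st(a,b,o):
    A,B=[cv2.imread(p) for p in(a,b)]
    h=max(A.shape[0],B.shape[0]); C=np.zeros((h,A.shape[1]+B.shape[1],3),np.uint8); C[:A.shape[0],:A.shape[1]]=A; C[:B.shape[0],A.shape[1]:]=B; cv2.imwrite(o,cv2.resize(C,None,fx=min(1,800/C.shape[1],600/C.shape[0]),fy=min(1,800/C.shape[1],600/C.shape[0]),interpolation=cv2.INTER_AREA))
E
```

```text
(no output)
```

View pics/ov_a_wrist1_o.png

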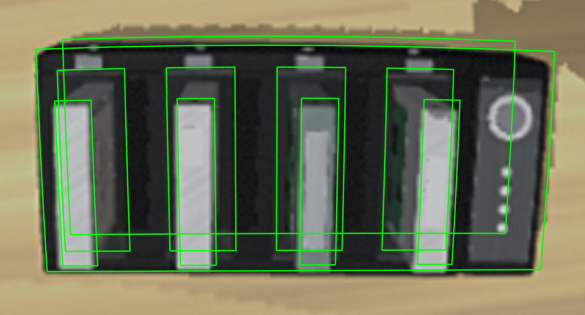

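View pics/ov_a_wrist1_n.png

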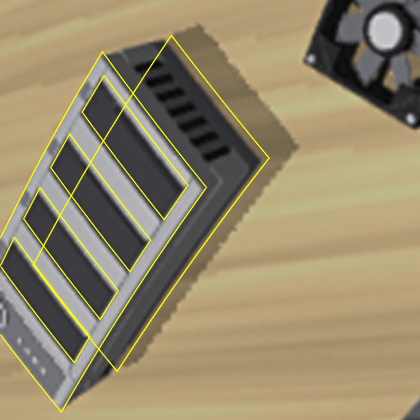

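View pics/ov_a_scene0_n.png

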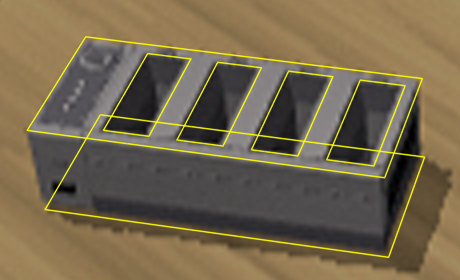

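View pics/ov_a_scene0_o.png

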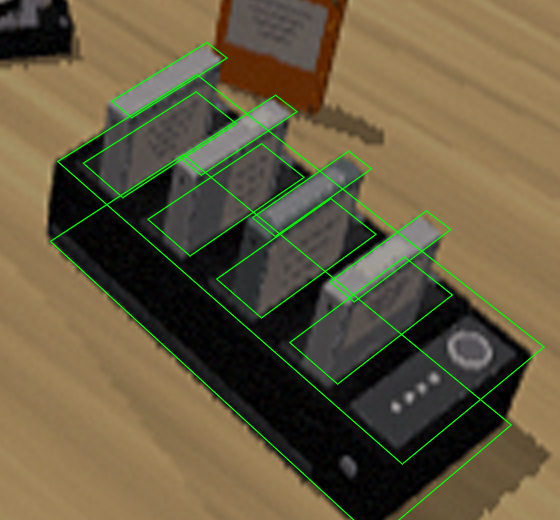

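```bash
cat > fit2.py <<'E'
import re
exec(open("fit.py").read().split("for n,o,x0")[0])
from ov import *
old["side"].pop(0)
oldw=[(-53,-100,68,217.7,137.7),(53,-100,68,219.3,210.7),(-53,139,68,387.7,140),(53,139,68,382.7,211.3),(-35,-82.5,118,223,154),(35,-67.5,118,236.7,209.3),(-35,67.5,118,345.7,155.3),(35,82.5,118,354.3,210.7),(35,67.5,118,343,210),(-35,82.5,118,357.3,156.7),(35,17.5,118,304,210),(35,32.5,118,315.7,210.3)]
neww=[(-53,100,68,34,152.3),(53,100,68,68,198),(53,-139,68,20.5,272)]
def f2(obs,wo,x0):
    def f(p):
        L=[np.empty(0)]
        for c,l in obs.items(): L.append((proj(c,w(p,[o[:3] for o in l]))-[o[3:] for o in l]).ravel())
        if wo: L.append((projw(*W1,w(p,[o[:3] for o in wo]))-[o[3:] for o in wo]).ravel())
        return np.concatenate(L)
    r=least_squares(f,x0,loss="soft_l1"); print(r.x[:2].round(4),np.degrees(r.x[2]).round(2),np.sqrt((r.fun**2).mean()).round(2)); return r.x
x0=[.54,.265,-.1]
print("old all,w,scene,side"); O=f2(old,oldw,x0); f2({},oldw,x0); f2({"scene":old["scene"]},0,x0); f2({"side":old["side"]},0,x0)
x0=[.54,-.213,.6]
for k in new: new[k]=[o for o in new[k] if o[2]>0]
print("new"); N=f2(new,neww,x0); f2({},neww,x0); f2({"scene":new["scene"]},0,x0); f2({"side":new["side"]},0,x0)
ov(O,N,"b")
E
python3 fit2.py
```

```text
old all,w,scene,side
[0.5423 0.2642] -7.07 1.48
[0.5426 0.2642] -7.03 0.58
[0.545  0.2636] -7.69 0.86
[0.5385 0.2656] -6.84 1.85
new
[ 0.5417 -0.2115] 33.78 0.89
[ 0.5421 -0.2129] 33.68 0.33
[ 0.5417 -0.2102] 33.38 0.6
[ 0.541  -0.2104] 34.54 1.2
```

View pics/ov_b_wrist1_o.png

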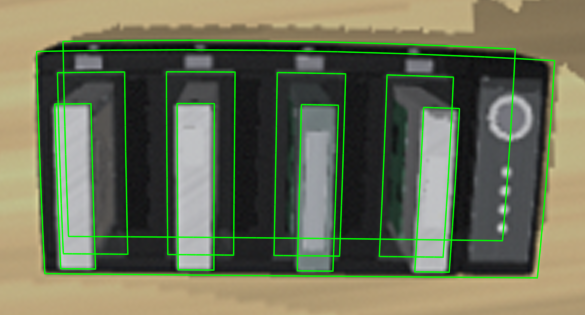

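View pics/ov_b_scene0_o.png

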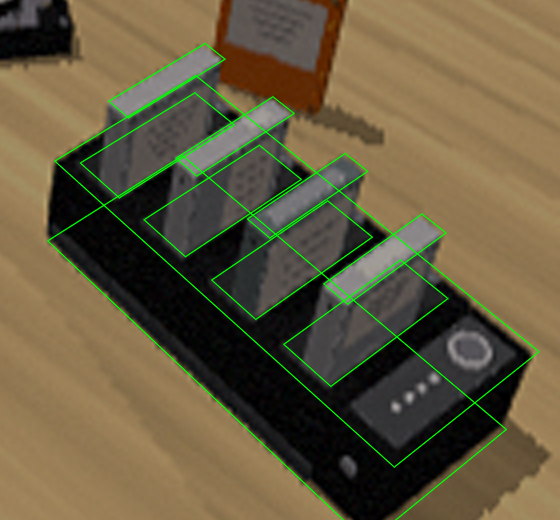

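View pics/ov_b_side0_o.png

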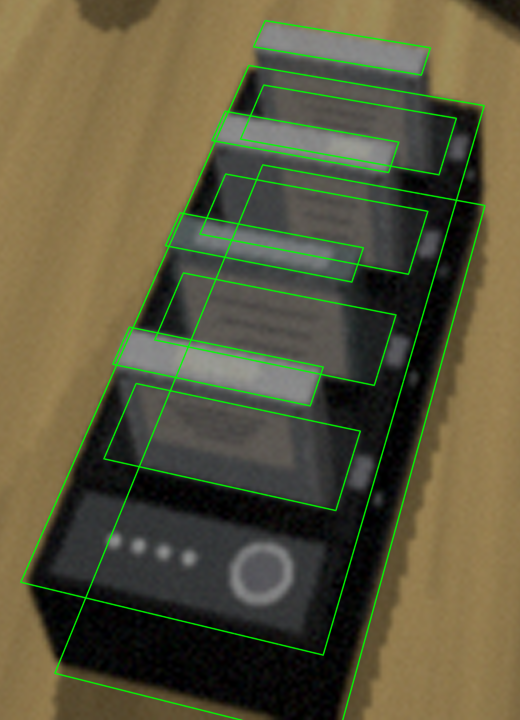

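View pics/ov_b_side0_n.png

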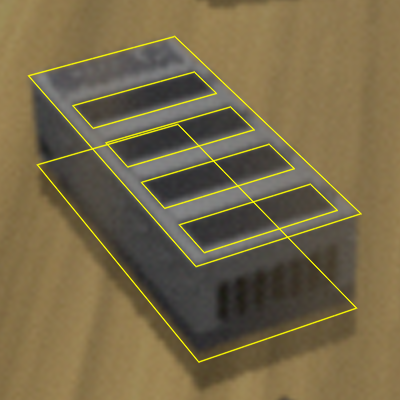

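```bash
cat >> h.py <<'E'
OLD=(0.5425,0.2642,np.radians(-7.05)); NEW=(0.5418,-0.2120,np.radians(33.7))
def plan(frm_xyz,frm_yaw,to_xyz,to_yaw):
    d=(np.array(to_xyz)-frm_xyz)/.03; t=((to_yaw-frm_yaw+180)%360-180)/6
    return d.round(3),round(t,3)
E
python3 - <<'E'
from h import *
from workcell import bot
for b in(75,25,-25,-75): print("old",w(OLD,(0,b,0))[0,:2].round(4),"new",w(NEW,(0,-b,0))[0,:2].round(4))
o=bot.get_obs(); print(o["time"],o["ee_pos"],o["tcp_rot"])
p=w(OLD,(0,75,0))[0]; print(plan(o["ee_pos"],o["tcp_rot"][2],[*p[:2],.20],180-7.05))
E
```

```text
old [0.5517 0.3386] new [ 0.5834 -0.2744]
old [0.5456 0.289 ] new [ 0.5557 -0.2328]
old [0.5394 0.2394] new [ 0.5279 -0.1912]
old [0.5333 0.1898] new [ 0.5002 -0.1496]
2.05 [0.52609522 0.26140262 0.33893355] [-1.79996414e+02 -3.13783235e-02  1.73682581e+02]
(array([ 0.854,  2.574, -4.631]), np.float64(-0.122))
```

Emit:
apply_moves(
  targets=[0.85, 2.57, -2, 0, 0, -0.12, 0.4, 0.85, 2.57, -4.6, 0, 0, -0.12, 0.4, 0.85, 2.57, -4.6, 0, 0, -0.12, 0.4, 0.85, 2.57, -4.6, 0, 0, -0.12, 0.4, 0.85, 2.57, -4.6, 0, 0, -0.12, 0.4],
)

```text
time: 2.55
ee_pos: [0.5498, 0.339, 0.1994]
tcp_rot: [-179.9, -0.2, 173.1]
wrist_force: [-1.3, 0.0, -0.6]
opening: 0.0342
```

```bash
cat > look.py <<'E'
import sys
from h import *
from workcell import bot,camera
def look(cam,name,f=1,crop=None,polys=()):
    c=camera(cam); im=np.ascontiguousarray(c["img"][:,:,::-1]); im=cv2.resize(im,None,fx=f,fy=f,interpolation=cv2.INTER_CUBIC)
    pf=(lambda P:projw(c["origin"],c["rotation"],P)) if cam=="wrist" else (lambda P:proj(cam,P))
    for pl,col in polys: draw(im,pf,pl,col,f)
    if crop: a,b,x,y=crop; im=im[b*f:y*f,a*f:x*f]
    cv2.imwrite("pics/"+name,im); 
def st():
    o=bot.get_obs(); print(round(o["time"],2),o["ee_pos"].round(4),o["tcp_rot"].round(2),o["wrist_force"].round(1),round(o["opening"],4))
    return o
E
python3 - <<'E'
from look import *
look("wrist","w2.png",1,None,[(edges(OLD,1,(-75,-25,25,75)),(0,255,0))]); st()
E
```

```text
2.6 [0.5507 0.3388 0.2022] [-1.7998e+02 -1.0000e-02  1.7308e+02] [-0.5 -0.5  0.8] 0.0343
```

View pics/w2.png

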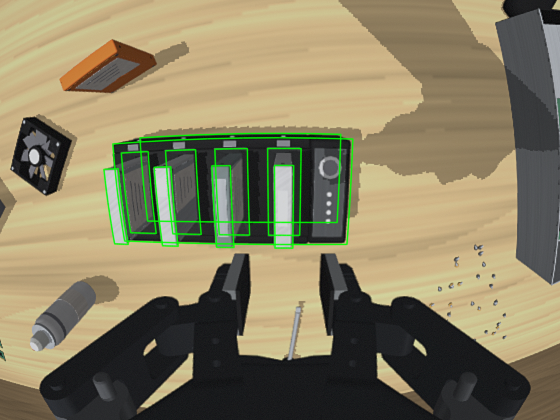

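Emit:
apply_moves(
  targets=[0.03, 0, -1.5, 0, 0, 0, 0.4, 0.03, 0, -2.7, 0, 0, 0, 0.4, 0.03, 0, -3.5, 0, 0, 0, 0.4, 0.03, 0, -3.8, 0, 0, 0, 0.4, 0.03, 0, -3.8, 0, 0, 0, 0.4],
)

```text
time: 3.1
ee_pos: [0.553, 0.3383, 0.089]
tcp_rot: [179.9, 0.1, 173.0]
wrist_force: [-0.0, -0.2, 0.0]
opening: 0.0342
```

Emit:
apply_moves(
  targets=[0, 0, 0, 0, 0, 0, 0.1, 0, 0, 0, 0, 0, 0, 0.1, 0, 0, 0, 0, 0, 0, 0.1, 0, 0, 0, 0, 0, 0, 0.1, 0, 0, 0, 0, 0, 0, 0.1],
  newtons=40,
)

```text
time: 3.6
ee_pos: [0.5537, 0.3391, 0.0903]
tcp_rot: [179.8, 0.2, 173.0]
wrist_force: [0.0, -0.1, 7.0]
opening: 0.0114
```

Run:
```python
from look import *
look("wrist","w3.png",1,None); look("scene","s3.png",3,(280,180,460,340)); st()
```

```text
3.7 [0.5538 0.3391 0.0903] [179.85   0.2  172.99] [-0.1  0.4  7.6] 0.0117
```

View pics/w3.png

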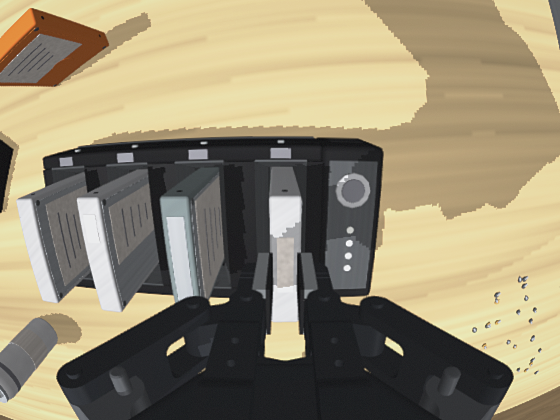

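View pics/s3.png

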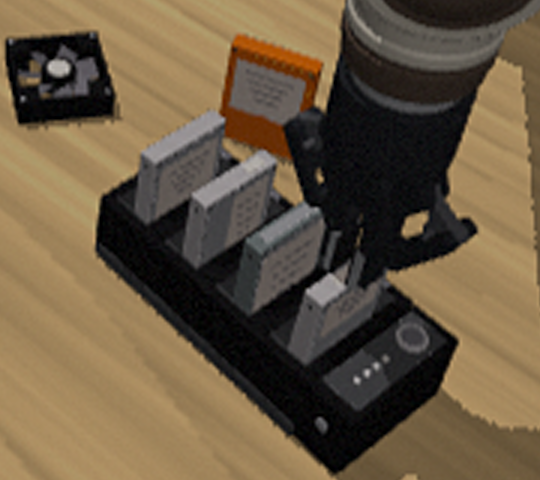

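Emit:
apply_moves(
  targets=[0, 0, 0.3, 0, 0, 0, 0.1, 0, 0, 0.9, 0, 0, 0, 0.1, 0, 0, 1.6, 0, 0, 0, 0.1, 0, 0, 2, 0, 0, 0, 0.1, 0, 0, 2, 0, 0, 0, 0.1],
)

```text
time: 4.2
ee_pos: [0.5534, 0.339, 0.1498]
tcp_rot: [179.9, 0.2, 173.0]
wrist_force: [-0.6, -0.5, -1.6]
opening: 0.0115
```

Run:
```python
from look import *
look("wrist","w4.png",1,None); look("scene","s4.png",3,(280,150,460,340)); st()
```

```text
4.3 [0.5526 0.3385 0.1469] [180.  -0. 173.] [-0.2 -0.4 -2.4] 0.0111
```

View pics/w4.png

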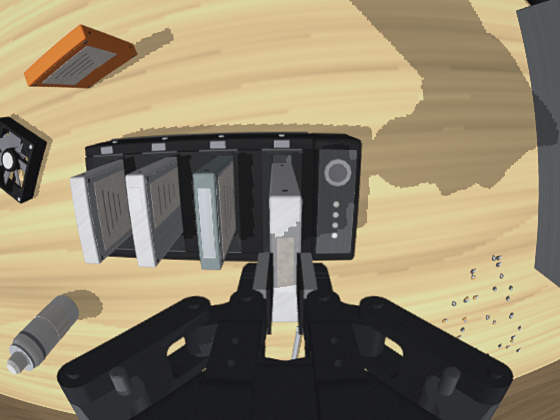

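View pics/s4.png

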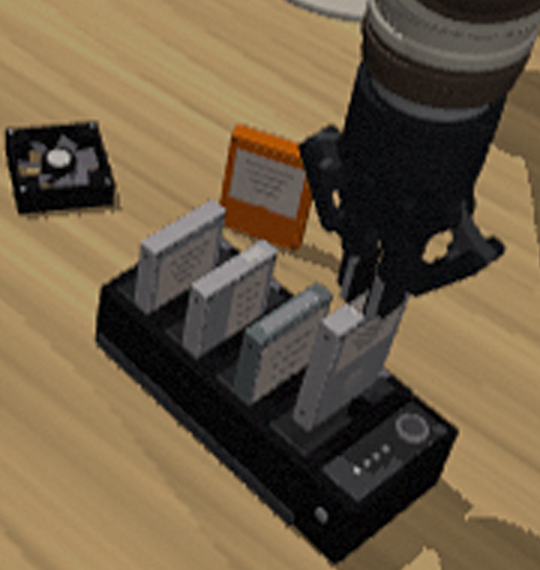

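Emit:
apply_moves(
  targets=[0, 0, 1.2, 0, 0, 0, 0.1, 0, 0, 2.7, 0, 0, 0, 0.1, 0, -0.5, 3.4, 0, 0, 0.5, 0.1, 0, -1.8, 3.4, 0, 0, 1.2, 0.1, 0, -3.2, 3.4, 0, 0, 2, 0.1],
)

```text
time: 4.8
ee_pos: [0.5525, 0.2422, 0.2483]
tcp_rot: [-180.0, -0.0, -174.7]
wrist_force: [0.2, -1.3, -1.7]
opening: 0.0112
```

Emit:
apply_moves(
  targets=[0, -1.6, 0, 0, 0, 1, 0.1, 0, -3.2, 0, 0, 0, 2, 0.1, 0, -4.8, 0, 0, 0, 3, 0.1, 0, -6.4, 0, 0, 0, 4, 0.1, 0, -8, 0, 0, 0, 4.8, 0.1],
)

```text
time: 5.3
ee_pos: [0.5519, 0.0006, 0.248]
tcp_rot: [180.0, -0.1, -146.0]
wrist_force: [0.9, -0.3, -1.8]
opening: 0.0115
```

Emit:
apply_moves(
  targets=[0.2, -1.6, 0, 0, 0, 0, 0.1, 0.4, -3.2, 0, 0, 0, 0, 0.1, 0.8, -5, 0, 0, 0, 0, 0.1, 1, -6, 0, 0, 0, 0, 0.1, 1, -6, 0, 0, 0, 0, 0.1],
)

```text
time: 5.8
ee_pos: [0.5824, -0.1818, 0.2466]
tcp_rot: [179.9, -0.1, -146.5]
wrist_force: [0.9, -0.1, -1.9]
opening: 0.0114
```

Run:
```python
from look import *
look("wrist","w5.png",1,None,[(edges(NEW,-1),(0,255,255))]); look("scene","s5.png",3,(140,70,340,250)); o=st(); print(o["q"].round(1))
```

```text
5.9 [ 0.5822 -0.1783  0.2476] [ 1.7988e+02 -8.0000e-02 -1.4630e+02] [ 0.2  1.5 -1.5] 0.011
[-17.   15.   26.4 101.6   0.  -50.7]
```

View pics/w5.png

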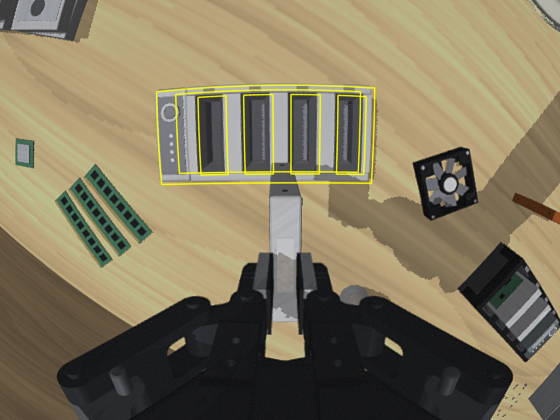

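View pics/s5.png

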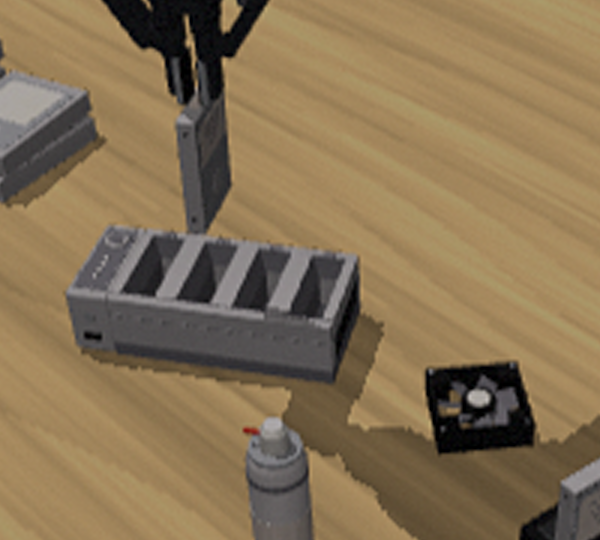

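Emit:
apply_moves(
  targets=[0, -1.5, 0, 0, 0, 0, 0.1, 0.03, -2.8, 0, 0, 0, 0, 0.1, 0.03, -3.23, -0.8, 0, 0, 0, 0.1, 0.03, -3.23, -1.6, 0, 0, 0, 0.1, 0.03, -3.23, -1.6, 0, 0, 0, 0.1],
)

```text
time: 6.4
ee_pos: [0.5823, -0.273, 0.1972]
tcp_rot: [179.7, -0.2, -146.2]
wrist_force: [-0.0, 0.5, -1.8]
opening: 0.0112
```

Run:
```python
from look import *
o=st();
def drv(o):
    # predicted drive box: TCP-69mm bottom
    p=(o["ee_pos"][0],o["ee_pos"][1],np.radians(o["tcp_rot"][2]-180)); z=(o["ee_pos"][2]-.069)*1000
    return [w(p,[(-35,-7.5,z+h),(35,-7.5,z+h),(35,7.5,z+h),(-35,7.5,z+h)]) for h in(0,100)]
look("wrist","w6.png",3,(200,120,400,320),[(edges(NEW,-1),(0,255,255)),(drv(o),(0,0,255))]); look("scene","s6.png",5,(150,90,270,210),[(edges(NEW,-1),(0,255,255)),(drv(o),(0,0,255))]); st()
look("side","d6.png",5,(220,60,340,180),[(edges(NEW,-1),(0,255,255)),(drv(o),(0,0,255))])
```

```text
6.4 [ 0.5823 -0.273   0.1972] [ 1.7968e+02 -1.7000e-01 -1.4616e+02] [-0.   0.5 -1.8] 0.0112
6.5 [ 0.5833 -0.2731  0.2015] [ 1.7995e+02 -2.0000e-02 -1.4612e+02] [ 0.4  0.2 -1.7] 0.0111
```

View pics/w6.png

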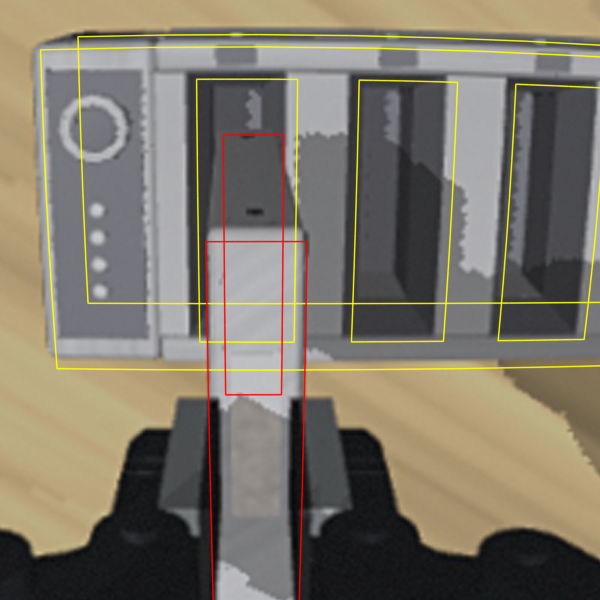

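View pics/s6.png

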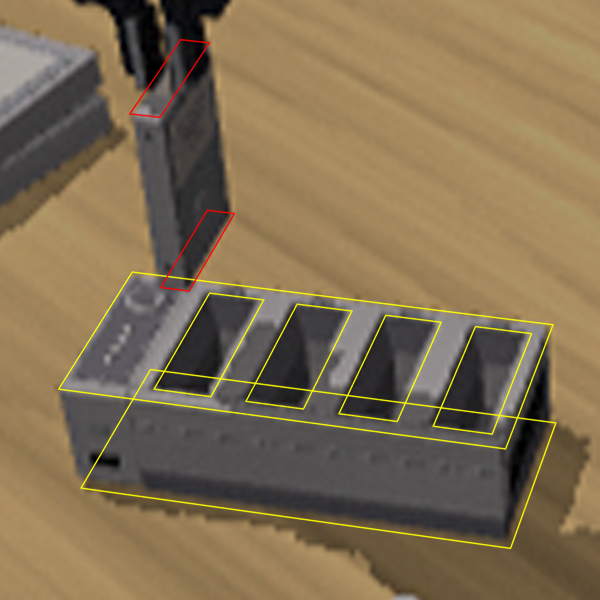

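View pics/d6.png

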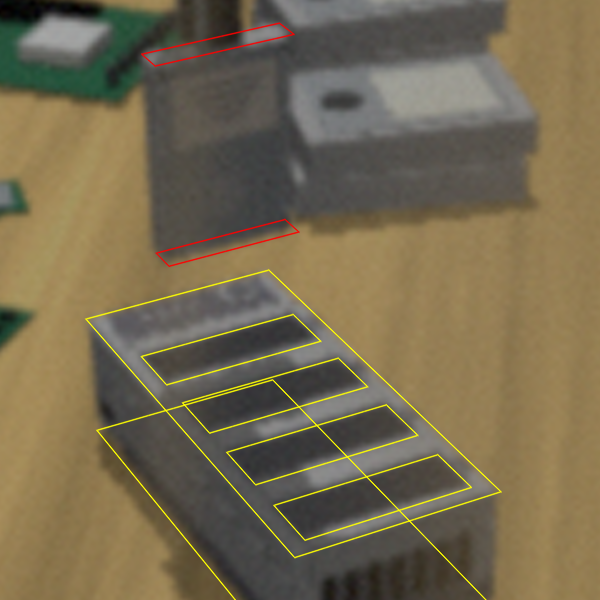

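```bash
cat >> look.py <<'E'
def drv(o,off=.069):
    p=(o["ee_pos"][0],o["ee_pos"][1],np.radians(o["tcp_rot"][2]-180)); z=(o["ee_pos"][2]-off)*1000
    return [w(p,[(-35,-7.5,z+h),(35,-7.5,z+h),(35,7.5,z+h),(-35,7.5,z+h)]) for h in(0,100)]
E
python3 - <<'E'
from look import *
o=st()
look("wrist","w7.png",3,(200,120,400,320),[(edges(NEW,-1),(0,255,255)),(drv(o),(0,0,255))])
E
```

```text
6.55 [ 0.5837 -0.2734  0.2025] [-1.7996e+02  3.0000e-02 -1.4612e+02] [ 0.5  0.2 -0.8] 0.0114
```

View pics/w7.png

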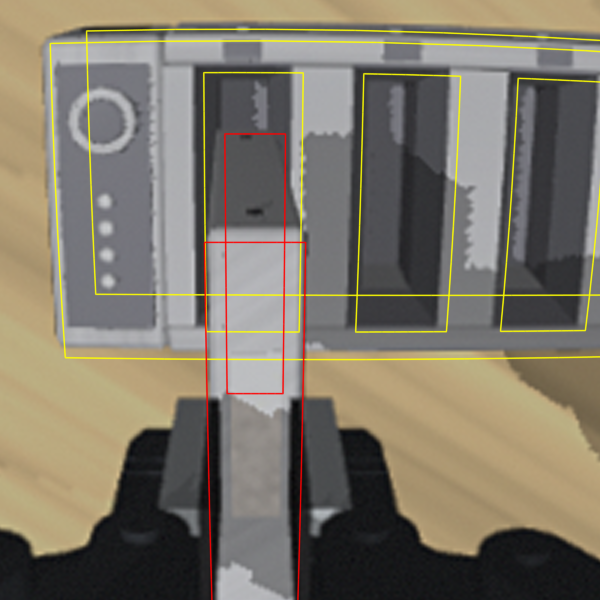

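Run:
```python
from look import *
c=camera("wrist"); o=st(); np.save("w8.npy",dict(img=c["img"],o=c["origin"],r=c["rotation"]),allow_pickle=True); print(c["origin"],c["rotation"])
im=np.ascontiguousarray(c["img"][125:245,210:440,::-1]); im=cv2.resize(im,None,fx=3.4,fy=3.4,interpolation=cv2.INTER_CUBIC)
im=cv2.convertScaleAbs(im,alpha=1.3,beta=20)
for k in range(220,440,10): cv2.putText(im,str(k),(int((k+.5-210)*3.4)-8,8),0,.3,(0,0,255),1); cv2.line(im,(int((k+.5-210)*3.4),10),(int((k+.5-210)*3.4),15),(0,0,255),1)
for k in range(130,245,10): cv2.putText(im,str(k),(0,int((k+.5-125)*3.4)+3),0,.3,(0,0,255),1)
cv2.imwrite("pics/w8.png",im)
```

```text
6.65 [ 0.5841 -0.2738  0.2031] [-1.7989e+02  7.0000e-02 -1.4613e+02] [-0.6  0.6 -0.9] 0.0111
[ 0.52255875 -0.31463105  0.3729906 ] [-1.71486419e+01  7.14184137e-02  1.23894175e+02]
```

View pics/w8.png

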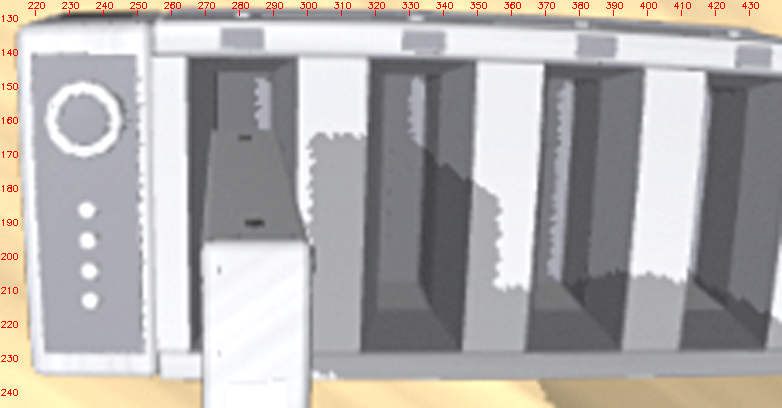

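Run:
```python
from h import *
o=[0.52255875,-0.31463105,0.3729906];r=[-17.1486419,0.0714184,123.894175]
P=[(-43,-40.5,68,318.3,142.1),(-43,-9.5,68,349.8,143),(43,-40.5,68,315.4,227.7),(43,-9.5,68,345.4,228),(-43,-90.5,68,264.8,141.6),(-43,-59.5,68,297.1,142.1),(43,-90.5,68,265.4,227.7),(-43,9.5,68,369.8,143.6),(-43,40.5,68,398.9,144.5),(43,9.5,68,364.2,227.7),(43,40.5,68,392.4,228)]
f=lambda p:(projw(o,r,w(p,[a[:3] for a in P]))-[a[3:] for a in P]).ravel()
s=least_squares(f,NEW); print(s.x[:2],np.degrees(s.x[2]),s.fun.reshape(-1,2).round(1).tolist())
f=lambda p:(projw(np.array(o)+[0,0,p[3]],r,w(p[:3],[a[:3] for a in P]))-[a[3:] for a in P]).ravel()
s=least_squares(f,(*NEW,0)); print(s.x,np.degrees(s.x[2]),abs(s.fun).max())
d=s.x[:2]-NEW[:2]; a=NEW[2]; print("shift dock frame",np.array([[np.cos(a),np.sin(a)],[-np.sin(a),np.cos(a)]])@d)
```

```text
[ 0.5420649  -0.21573166] 33.72891434383508 [[-0.5, -0.2], [0.4, -0.3], [-0.0, 0.5], [0.3, 0.1], [-0.4, 0.0], [0.5, -0.4], [0.1, 0.3], [-0.4, -0.2], [0.6, 0.2], [-0.4, 0.3], [-0.1, -0.2]]
[ 0.54213581 -0.21553746  0.58866815  0.00083222] 33.72820036751307 0.5610626428204455
shift dock frame [-0.00168336 -0.00312933]
```

Emit:
apply_moves(
  targets=[0, -0.1, -0.3, 0, 0, 0, 0.1, 0, -0.1, -0.9, 0, 0, 0, 0.1, 0, -0.1, -1.5, 0, 0, 0, 0.1, 0, -0.1, -1.8, 0, 0, 0, 0.1, 0, -0.1, -1.8, 0, 0, 0, 0.1],
)

```text
time: 7.15
ee_pos: [0.5829, -0.2772, 0.1458]
tcp_rot: [179.9, -0.1, -146.2]
wrist_force: [-0.2, -1.1, -1.7]
opening: 0.0111
```

Run:
```python
from look import *
N=(.542,-.2148,NEW[2])
o=st()
look("wrist","w9.png",3,(200,100,400,300)); look("scene","s9.png",5,(150,90,270,210),[(edges(N,-1),(0,255,255)),(drv(o,.072),(0,0,255))])
look("side","d9.png",5,(220,60,340,180),[(edges(N,-1),(0,255,255)),(drv(o,.072),(0,0,255))])
```

```text
7.15 [ 0.5829 -0.2772  0.1458] [ 1.799e+02 -6.000e-02 -1.462e+02] [-0.2 -1.1 -1.7] 0.0111
```

View pics/w9.png

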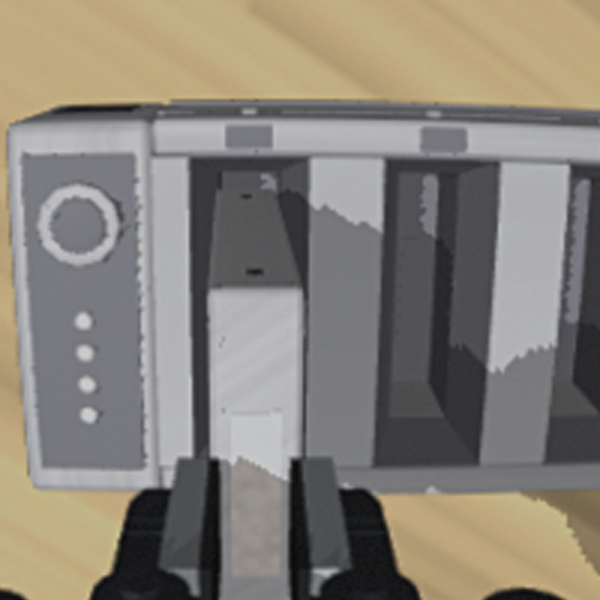

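View pics/s9.png

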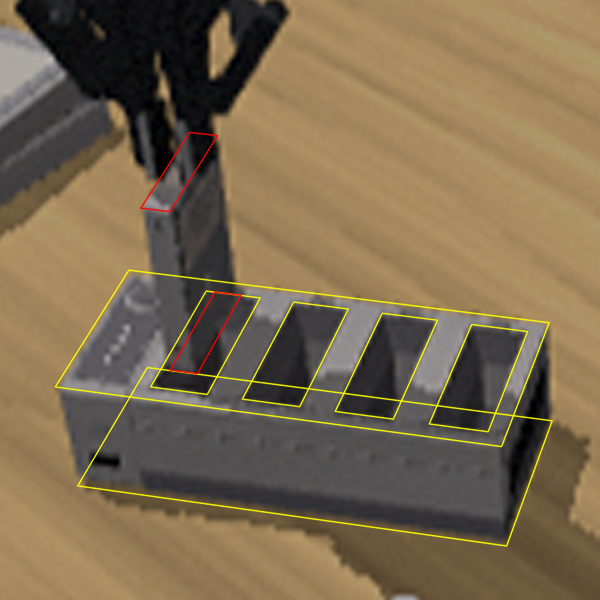

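View pics/d9.png

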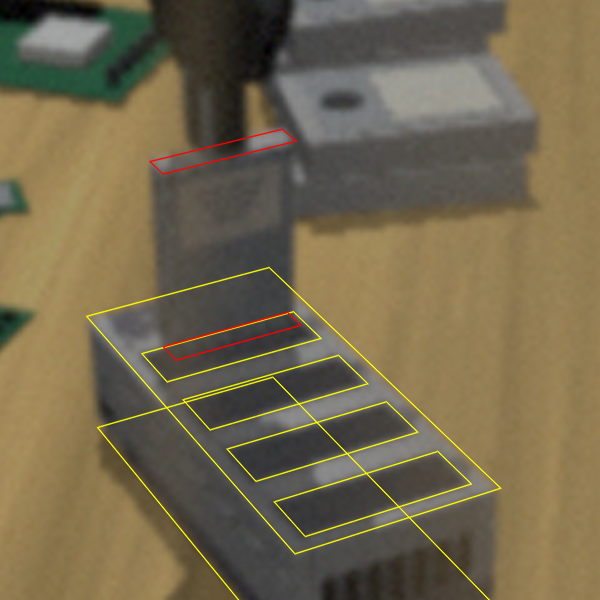

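Emit:
apply_moves(
  targets=[0, 0, -0.3, 0, 0, 0, 0.1, 0, 0, -0.6, 0, 0, 0, 0.1, 0, 0, -0.9, 0, 0, 0, 0.1, 0, 0, -1.1, 0, 0, 0, 0.1, 0, 0, -1.1, 0, 0, 0, 0.1],
)

```text
time: 7.8
ee_pos: [0.5829, -0.2772, 0.1127]
tcp_rot: [179.9, -0.1, -146.2]
wrist_force: [-0.5, -0.1, -0.2]
opening: 0.0112
```

Run:
```python
from look import *
look("wrist","w10.png",3,(200,100,400,300)); look("scene","s10.png",5,(150,90,270,210)); st()
```

```text
7.9 [ 0.5834 -0.2774  0.1141] [ 1.7999e+02 -1.0000e-02 -1.4620e+02] [ 1.1  0.2 -2.2] 0.0111
```

View pics/w10.png

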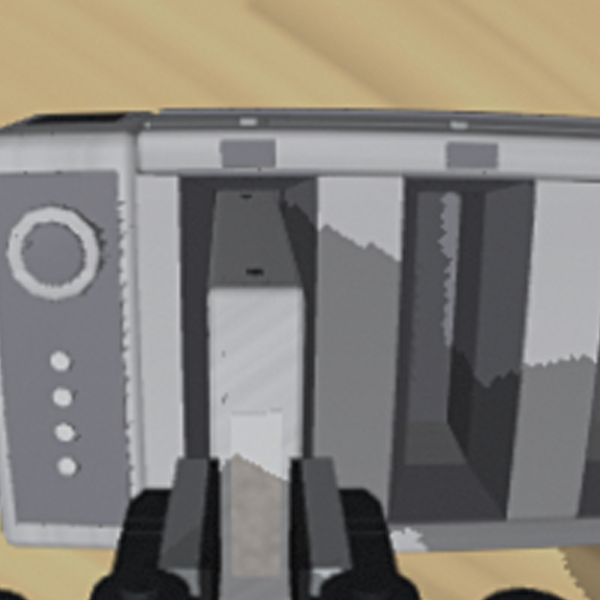

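View pics/s10.png

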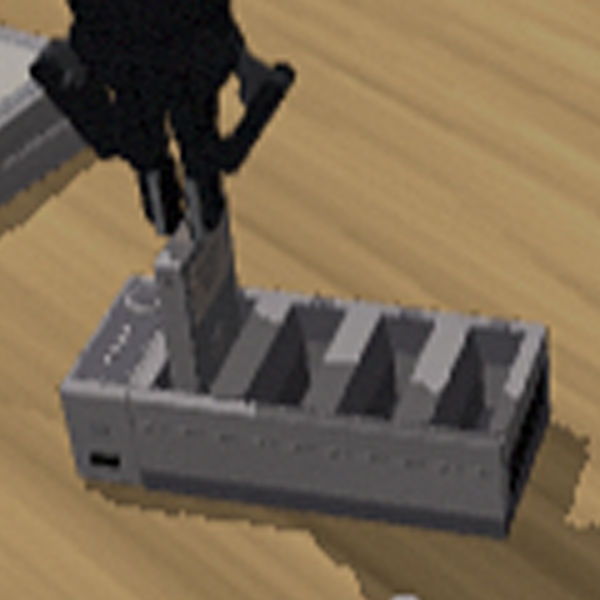

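Emit:
apply_moves(
  targets=[0, 0, -0.2, 0, 0, 0, 0.1, 0, 0, -0.4, 0, 0, 0, 0.1, 0, 0, -0.5, 0, 0, 0, 0.1, 0, 0, -0.6, 0, 0, 0, 0.1, 0, 0, -0.7, 0, 0, 0, 0.1],
)

```text
time: 8.4
ee_pos: [0.5834, -0.2774, 0.0929]
tcp_rot: [180.0, -0.0, -146.2]
wrist_force: [-0.5, 0.5, -0.7]
opening: 0.0109
```

Emit:
apply_moves(
  targets=[0, 0, -0.1, 0, 0, 0, 0.1, 0, 0, -0.15, 0, 0, 0, 0.1, 0, 0, -0.15, 0, 0, 0, 0.1],
)

```text
time: 8.7
ee_pos: [0.5841, -0.278, 0.0903]
tcp_rot: [-179.8, 0.1, -146.2]
wrist_force: [-1.9, -0.7, 5.9]
opening: 0.0111
```

Run:
```python
from look import *
N=(.542,-.2148,NEW[2])
look("scene","s11.png",5,(150,90,270,210),[(edges(N,-1,(-75,)),(0,255,255))]); look("wrist","w11.png",3,(200,100,400,300));st()
```

```text
8.8 [ 0.5841 -0.278   0.0902] [-1.7985e+02  6.0000e-02 -1.4621e+02] [-0.9 -0.4  5.6] 0.0112
```

View pics/s11.png

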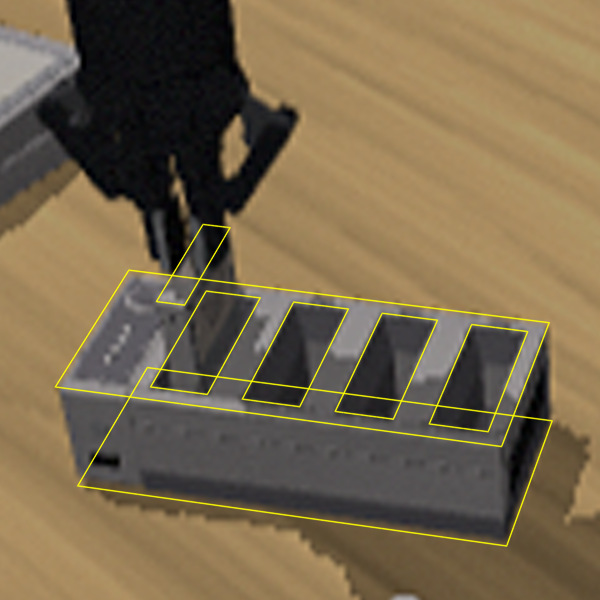

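View pics/w11.png

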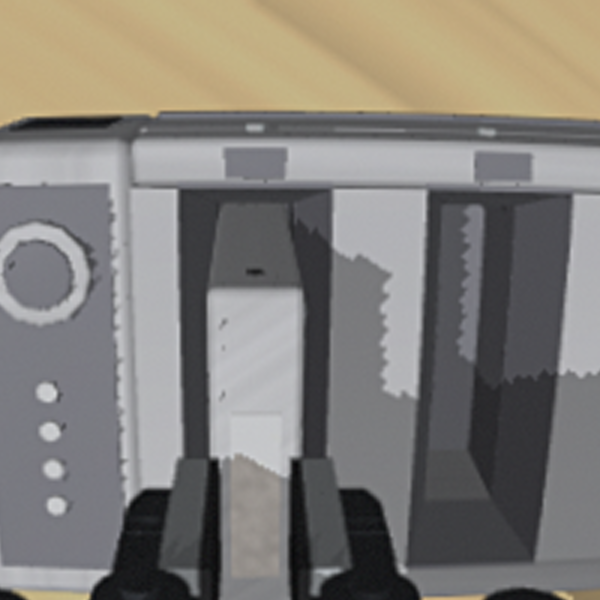

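Emit:
apply_moves(
  targets=[0, 0, 0, 0, 0, 0, 0.4, 0, 0, 0, 0, 0, 0, 0.4, 0, 0, 0, 0, 0, 0, 0.4, 0, 0, 0, 0, 0, 0, 0.4],
)

```text
time: 9.2
ee_pos: [0.5834, -0.2774, 0.0885]
tcp_rot: [180.0, -0.0, -146.2]
wrist_force: [-0.2, -0.5, 0.6]
opening: 0.0342
```

Emit:
apply_moves(
  targets=[0, 0, 1, 0, 0, 0, 0.4, 0, 0, 2.5, 0, 0, 0, 0.4, 0, 0, 4, 0, 0, 0, 0.4, 0, 1, 5, 0, 0, 0, 0.4, 0, 2.5, 5.2, 0, 0, 0, 0.4],
)

```text
time: 9.7
ee_pos: [0.5842, -0.2036, 0.2485]
tcp_rot: [-179.7, 0.2, -146.4]
wrist_force: [0.5, 0.2, 0.1]
opening: 0.0345
```

Run:
```python
from look import *
N=(.542,-.2148,NEW[2])
look("scene","s12.png",5,(150,90,270,210),[(edges(N,-1,(-75,)),(0,255,255))]); st(); look("wrist","w12.png",1);
look("side","d12.png",5,(220,60,340,180),[(edges(N,-1,(-75,)),(0,255,255))])
st()
```

```text
9.75 [ 0.5843 -0.1968  0.2487] [-179.88    0.25 -146.13] [1.9 3.6 1.1] 0.0339
9.85 [ 0.584  -0.2006  0.2459] [-1.7992e+02  7.0000e-02 -1.4604e+02] [ 0.3 -0.1 -0.5] 0.0344
```

View pics/s12.png

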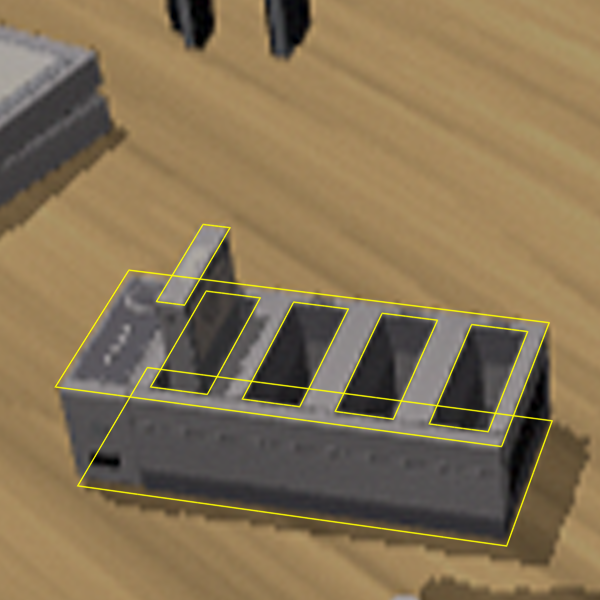

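View pics/w12.png

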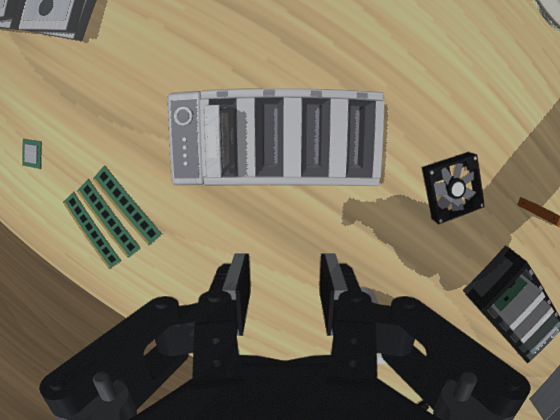

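View pics/d12.png

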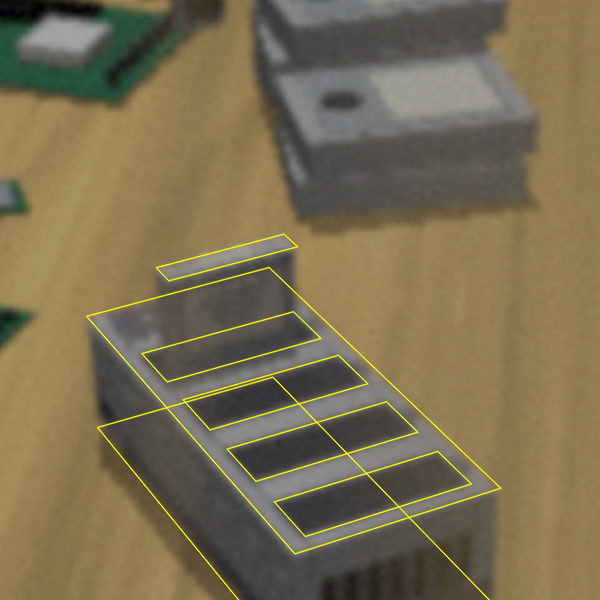

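Emit:
apply_moves(
  targets=[-0.1, 1.6, 0, 0, 0, -1, 0.4, -0.2, 3.2, 0, 0, 0, -2, 0.4, -0.3, 4.8, 0, 0, 0, -3, 0.4, -0.4, 6.4, 0, 0, 0, -4, 0.4, -0.5, 8, 0, 0, 0, -5, 0.4],
)

```text
time: 10.35
ee_pos: [0.5681, 0.0384, 0.2439]
tcp_rot: [-180.0, -0.1, -176.5]
wrist_force: [0.7, 0.5, -0.8]
opening: 0.034
```

Emit:
apply_moves(
  targets=[-0.2, 1.6, 0, 0, 0, -1, 0.4, -0.4, 3.2, 0, 0, 0, -1.8, 0.4, -0.6, 4.8, 0, 0, 0, -1.8, 0.4, -0.7, 6.4, 0, 0, 0, -1.8, 0.4, -0.73, 7.8, 0, 0, 0, -1.8, 0.4],
)

```text
time: 10.85
ee_pos: [0.5463, 0.2731, 0.244]
tcp_rot: [-180.0, -0.0, 173.0]
wrist_force: [0.8, -0.8, 0.1]
opening: 0.0344
```

Emit:
apply_moves(
  targets=[0, 0.58, 0, 0, 0, 0, 0.4, 0, 0.58, -1, 0, 0, 0, 0.4, 0, 0.58, -1.5, 0, 0, 0, 0.4, 0, 0.58, -1.5, 0, 0, 0, 0.4, 0, 0.58, -1.5, 0, 0, 0, 0.4],
)

```text
time: 11.35
ee_pos: [0.5469, 0.288, 0.1998]
tcp_rot: [-180.0, -0.0, 172.9]
wrist_force: [-0.3, 1.0, 0.8]
opening: 0.0341
```

Run:
```python
from look import *
st(); look("wrist","w13.png",1,None,[(edges(OLD,1,(-75,-25,25)),(0,255,0))]); look("wrist","w13b.png",3,(180,120,380,300));st()
```

```text
11.35 [0.5469 0.288  0.1998] [-1.7997e+02 -2.0000e-02  1.7294e+02] [-0.3  1.   0.8] 0.0341
11.45 [0.5472 0.2884 0.2009] [1.7996e+02 7.0000e-02 1.7295e+02] [ 0.5 -0.  -0.3] 0.0343
```

View pics/w13.png

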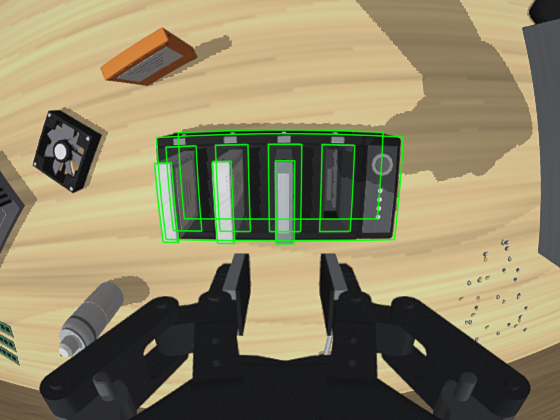

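Emit:
apply_moves(
  targets=[0, 0, -1.5, 0, 0, 0, 0.4, 0, 0, -2.7, 0, 0, 0, 0.4, 0, 0, -3.5, 0, 0, 0, 0.4, 0, 0, -3.75, 0, 0, 0, 0.4, 0, 0, -3.75, 0, 0, 0, 0.4],
)

```text
time: 11.95
ee_pos: [0.5466, 0.2887, 0.0874]
tcp_rot: [-180.0, -0.0, 173.0]
wrist_force: [0.1, 1.0, 0.4]
opening: 0.0343
```

Emit:
apply_moves(
  targets=[0, 0, 0, 0, 0, 0, 0.1, 0, 0, 0, 0, 0, 0, 0.1, 0, 0, 0, 0, 0, 0, 0.1, 0, 0, 0, 0, 0, 0, 0.1, 0, 0, 0, 0, 0, 0, 0.1],
  newtons=40,
)

```text
time: 12.45
ee_pos: [0.5476, 0.2894, 0.0895]
tcp_rot: [179.9, 0.2, 173.0]
wrist_force: [0.0, -1.1, 5.8]
opening: 0.0128
```

Emit:
apply_moves(
  targets=[0, 0, 0.3, 0, 0, 0, 0.1, 0, 0, 0.9, 0, 0, 0, 0.1, 0, 0, 1.6, 0, 0, 0, 0.1, 0, 0, 3, 0, 0, 0, 0.1, 0, 0, 4, 0, 0, 0, 0.1],
)

```text
time: 12.95
ee_pos: [0.5465, 0.2889, 0.21]
tcp_rot: [180.0, 0.1, 173.0]
wrist_force: [1.1, -0.0, -1.8]
opening: 0.0124
```

Run:
```python
from look import *
look("wrist","w14.png",1); look("scene","s14.png",3,(280,130,460,330)); st()
```

```text
13.05 [0.5478 0.2896 0.2128] [179.76   0.34 173.  ] [-0.2 -0.6 -2.1] 0.0123
```

View pics/w14.png

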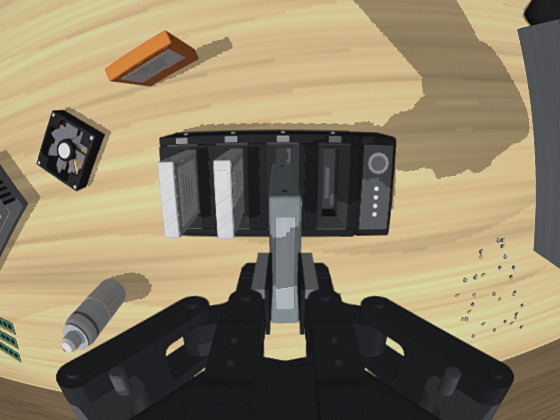

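View pics/s14.png

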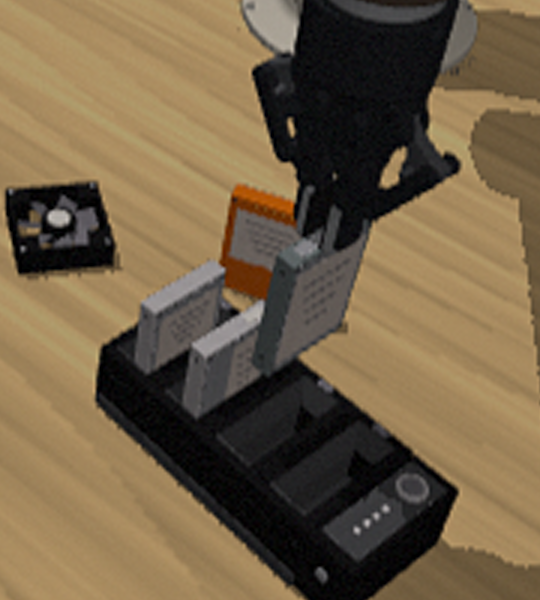

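Emit:
apply_moves(
  targets=[0, 0, 1.4, 0, 0, 0, 0.1, 0, -1.2, 1.4, 0, 0, 0.8, 0.1, 0, -2.8, 1.4, 0, 0, 1.8, 0.1, 0, -4.4, 1.4, 0, 0, 2.8, 0.1, 0, -6, 1.4, 0, 0, 3.8, 0.1],
)

```text
time: 13.55
ee_pos: [0.546, 0.1074, 0.2484]
tcp_rot: [180.0, -0.1, -163.9]
wrist_force: [1.7, -0.7, -2.5]
opening: 0.0123
```

Emit:
apply_moves(
  targets=[0.1, -1.6, 0, 0, 0, 1, 0.1, 0.2, -3.2, 0, 0, 0, 2, 0.1, 0.3, -4.8, 0, 0, 0, 3, 0.1, 0.3, -6.4, 0, 0, 0, 3, 0.1, 0.3, -8, 0, 0, 0, 3, 0.1],
)

```text
time: 14.05
ee_pos: [0.555, -0.1329, 0.2485]
tcp_rot: [180.0, -0.0, -146.2]
wrist_force: [0.4, -0.3, -1.6]
opening: 0.0121
```

Emit:
apply_moves(
  targets=[0, -1.5, 0, 0, 0, 0, 0.1, 0, -2.8, 0, 0, 0, 0, 0.1, 0, -3.49, -0.5, 0, 0, 0, 0.1, 0, -3.49, -1.6, 0, 0, 0, 0.1, 0, -3.49, -2.2, 0, 0, 0, 0.1],
)

```text
time: 14.55
ee_pos: [0.5546, -0.2365, 0.1798]
tcp_rot: [179.8, -0.1, -146.3]
wrist_force: [0.6, 1.0, -2.7]
opening: 0.012
```

Run:
```python
from look import *
st(); look("wrist","w15.png",3,(180,100,400,300)); look("scene","s15.png",4,(140,70,290,220)); st()
```

```text
14.55 [ 0.5546 -0.2365  0.1798] [ 1.7982e+02 -1.1000e-01 -1.4630e+02] [ 0.6  1.  -2.7] 0.012
14.65 [ 0.554  -0.2354  0.1794] [ 179.7    -0.19 -146.23] [ 1.  -0.3 -2.5] 0.0118
```

View pics/w15.png

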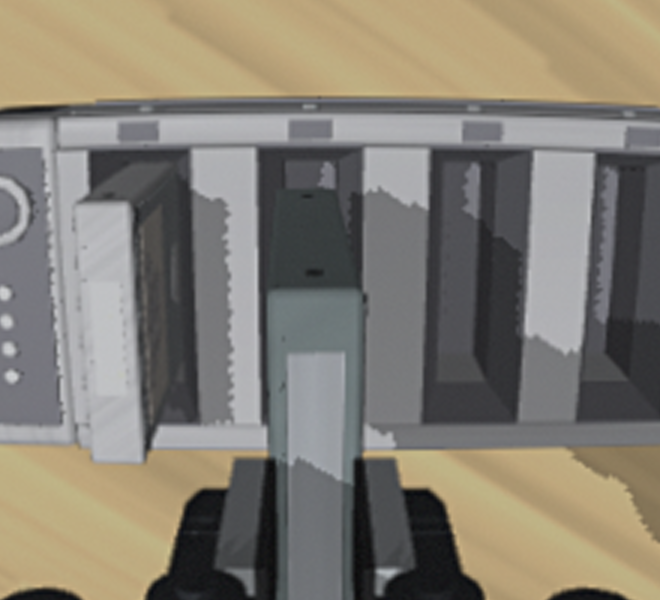

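View pics/s15.png

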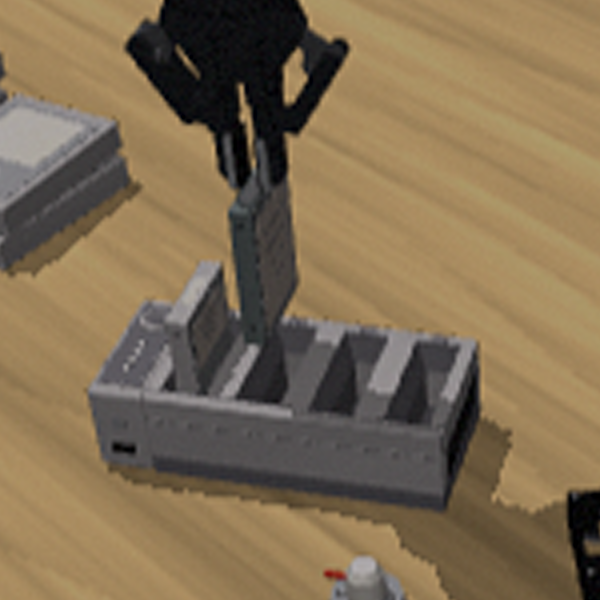

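Emit:
apply_moves(
  targets=[0, 0, -0.6, 0, 0, 0, 0.1, 0, 0, -1.2, 0, 0, 0, 0.1, 0, 0, -1.7, 0, 0, 0, 0.1, 0, 0, -2.1, 0, 0, 0, 0.1, 0, 0, -2.3, 0, 0, 0, 0.1],
)

```text
time: 15.15
ee_pos: [0.5555, -0.2355, 0.1138]
tcp_rot: [180.0, -0.0, -146.2]
wrist_force: [0.4, 0.2, -2.9]
opening: 0.0123
```

Emit:
apply_moves(
  targets=[0, 0, -0.2, 0, 0, 0, 0.1, 0, 0, -0.4, 0, 0, 0, 0.1, 0, 0, -0.6, 0, 0, 0, 0.1, 0, 0, -0.75, 0, 0, 0, 0.1, 0, 0, -0.85, 0, 0, 0, 0.1],
)

```text
time: 15.65
ee_pos: [0.5561, -0.2361, 0.0894]
tcp_rot: [-179.9, 0.0, -146.2]
wrist_force: [-1.9, -1.1, 14.6]
opening: 0.0122
```

Run:
```python
from look import *
st(); look("wrist","w16.png",2,(130,80,430,320)); look("scene","s16.png",4,(140,70,290,220)); st()
```

```text
15.65 [ 0.5561 -0.2361  0.0894] [-1.7991e+02  4.0000e-02 -1.4620e+02] [-1.9 -1.1 14.6] 0.0122
15.75 [ 0.556  -0.2361  0.0896] [-1.7990e+02  4.0000e-02 -1.4621e+02] [-0.4  0.8  1.6] 0.0124
```

View pics/w16.png

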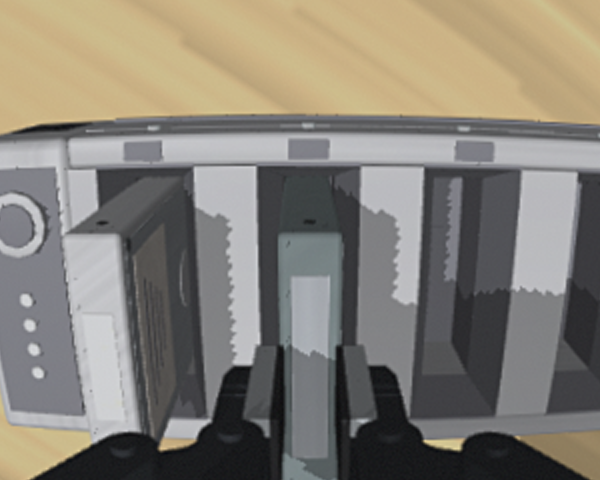

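View pics/s16.png

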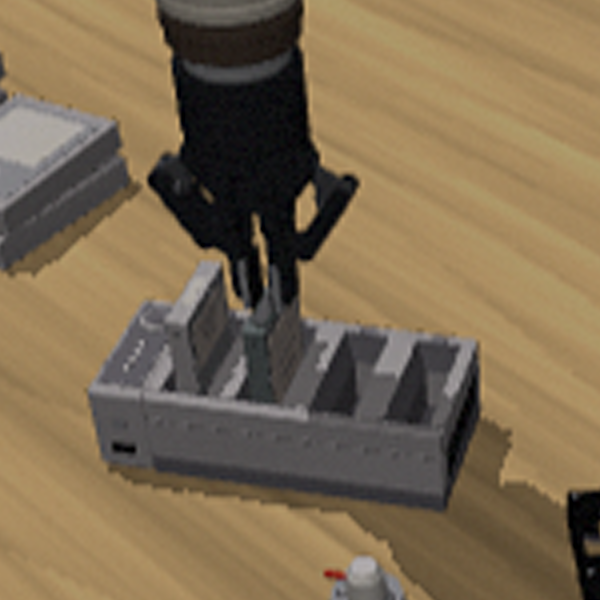

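Emit:
apply_moves(
  targets=[0, 0, 0, 0, 0, 0, 0.4, 0, 0, 0, 0, 0, 0, 0.4, 0, 0, 0, 0, 0, 0, 0.4, 0, 0, 0.3, 0, 0, 0, 0.4, 0, 0, 1.2, 0, 0, 0, 0.4],
)

```text
time: 16.25
ee_pos: [0.5544, -0.2352, 0.123]
tcp_rot: [179.8, -0.1, -146.2]
wrist_force: [-0.2, -0.1, 0.5]
opening: 0.034
```

Emit:
apply_moves(
  targets=[0, 0, 1.4, 0, 0, 0, 0.4, 0, 0, 2.8, 0, 0, 0, 0.4, 0, 0.6, 4, 0, 0, 0, 0.4, 0, 2, 4, 0, 0, -1, 0.4, 0, 3.6, 4, 0, 0, -2, 0.4],
)

```text
time: 16.75
ee_pos: [0.556, -0.1277, 0.2466]
tcp_rot: [-179.9, 0.1, -158.6]
wrist_force: [1.3, 1.1, 0.0]
opening: 0.034
```

Run:
```python
from look import *
look("scene","s17.png",4,(140,70,290,220),[(edges((.542,-.2148,NEW[2]),-1,(-75,-25)),(0,255,255))]); st()
```

```text
16.8 [ 0.5557 -0.121   0.2466] [ 1.7993e+02  1.6000e-01 -1.5888e+02] [2.8 3.6 1.2] 0.0344
```

View pics/s17.png

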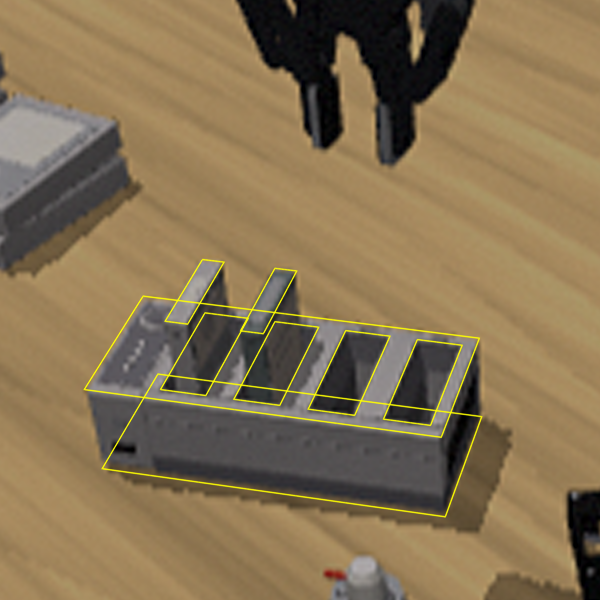

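Emit:
apply_moves(
  targets=[-0.1, 1.6, 0, 0, 0, -1, 0.4, -0.2, 3.2, 0, 0, 0, -2, 0.4, -0.3, 4.8, 0, 0, 0, -3, 0.4, -0.4, 6.4, 0, 0, 0, -4, 0.4, -0.51, 8, 0, 0, 0, -4.8, 0.4],
)

```text
time: 17.3
ee_pos: [0.5398, 0.1141, 0.2456]
tcp_rot: [180.0, 0.1, 172.8]
wrist_force: [1.0, -1.6, -0.6]
opening: 0.0341
```

Emit:
apply_moves(
  targets=[0, 1.6, 0, 0, 0, 0, 0.4, 0, 3, 0, 0, 0, 0, 0.4, 0, 4.23, -0.5, 0, 0, 0, 0.4, 0, 4.23, -1.5, 0, 0, 0, 0.4, 0, 4.23, -1.5, 0, 0, 0, 0.4],
)

```text
time: 17.8
ee_pos: [0.5387, 0.2396, 0.1961]
tcp_rot: [-179.8, -0.3, 173.1]
wrist_force: [0.3, -0.3, -0.8]
opening: 0.0338
```

Run:
```python
from look import *
camera("wrist"); look("wrist","w18.png",1,None,[(edges(OLD,1,(-75,-25)),(0,255,0))]);st()
```

```text
17.9 [0.5399 0.2387 0.2004] [-1.7997e+02 -3.0000e-02  1.7300e+02] [1.  0.8 0.9] 0.0341
```

View pics/w18.png

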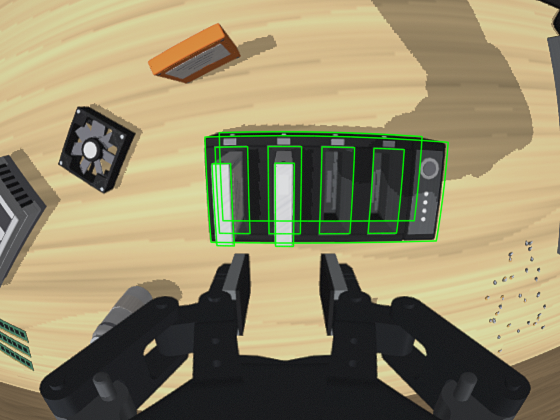

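Emit:
apply_moves(
  targets=[0, 0, -1.5, 0, 0, 0, 0.4, 0, 0, -2.7, 0, 0, 0, 0.4, 0, 0, -3.5, 0, 0, 0, 0.4, 0, 0, -3.75, 0, 0, 0, 0.4, 0, 0, -3.75, 0, 0, 0, 0.4],
)

```text
time: 18.4
ee_pos: [0.5407, 0.2386, 0.0883]
tcp_rot: [180.0, 0.0, 172.9]
wrist_force: [0.8, 0.2, 1.6]
opening: 0.0338
```

Emit:
apply_moves(
  targets=[0, 0, 0, 0, 0, 0, 0.1, 0, 0, 0, 0, 0, 0, 0.1, 0, 0, 0, 0, 0, 0, 0.1, 0, 0, 0, 0, 0, 0, 0.1, 0, 0, 0, 0, 0, 0, 0.1],
  newtons=40,
)

```text
time: 18.9
ee_pos: [0.5415, 0.2396, 0.0898]
tcp_rot: [179.9, 0.2, 173.0]
wrist_force: [0.2, -0.1, 7.1]
opening: 0.0123
```

Emit:
apply_moves(
  targets=[0, 0, 0.3, 0, 0, 0, 0.1, 0, 0, 0.9, 0, 0, 0, 0.1, 0, 0, 1.6, 0, 0, 0, 0.1, 0, 0, 3, 0, 0, 0, 0.1, 0, 0, 4, 0, 0, 0, 0.1],
)

```text
time: 19.4
ee_pos: [0.5402, 0.2392, 0.2103]
tcp_rot: [179.9, 0.1, 173.0]
wrist_force: [-0.8, 0.9, -0.9]
opening: 0.0118
```

Run:
```python
from look import *
look("wrist","w19.png",1); look("scene","s19.png",3,(280,130,460,330)); st()
```

```text
19.5 [0.5416 0.2398 0.213 ] [179.78   0.37 173.  ] [-0.2 -0.9 -0.8] 0.0117
```

View pics/w19.png

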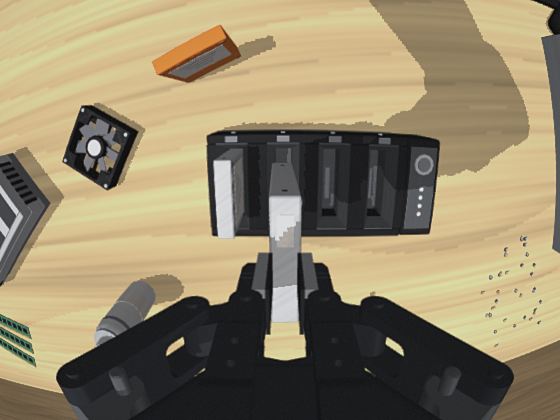

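View pics/s19.png

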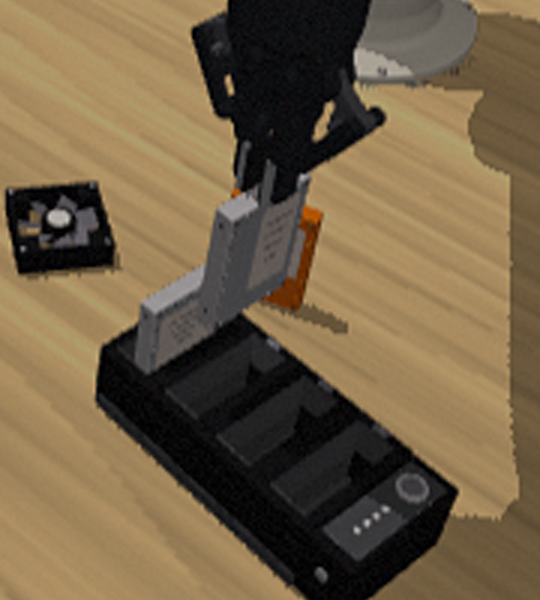

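Emit:
apply_moves(
  targets=[0, 0, 1.4, 0, 0, 0, 0.1, 0, -1.2, 1.4, 0, 0, 0.8, 0.1, 0, -2.8, 1.4, 0, 0, 1.8, 0.1, 0, -4.4, 1.4, 0, 0, 2.8, 0.1, 0, -6, 1.4, 0, 0, 3.8, 0.1],
)

```text
time: 20.0
ee_pos: [0.5398, 0.0576, 0.249]
tcp_rot: [180.0, -0.0, -163.9]
wrist_force: [1.2, -0.0, -2.1]
opening: 0.012
```

Emit:
apply_moves(
  targets=[-0.1, -1.6, 0, 0, 0, 1, 0.1, -0.2, -3.2, 0, 0, 0, 2, 0.1, -0.3, -4.8, 0, 0, 0, 3, 0.1, -0.41, -6.4, 0, 0, 0, 3, 0.1, -0.41, -8, 0, 0, 0, 3, 0.1],
)

```text
time: 20.5
ee_pos: [0.5272, -0.1827, 0.2493]
tcp_rot: [180.0, 0.0, -146.2]
wrist_force: [1.0, -0.0, -0.5]
opening: 0.0117
```

Emit:
apply_moves(
  targets=[0, -0.45, 0, 0, 0, 0, 0.1, 0, -0.45, -0.5, 0, 0, 0, 0.1, 0, -0.45, -1.2, 0, 0, 0, 0.1, 0, -0.45, -1.8, 0, 0, 0, 0.1, 0, -0.45, -2.2, 0, 0, 0, 0.1],
)

```text
time: 21.0
ee_pos: [0.5275, -0.194, 0.1816]
tcp_rot: [179.9, -0.1, -146.2]
wrist_force: [-0.4, -0.9, -2.2]
opening: 0.012
```

Run:
```python
from look import *
st(); look("wrist","w20.png",3,(150,100,400,300)); look("scene","s20.png",4,(140,70,290,220)); st()
```

```text
21.0 [ 0.5275 -0.194   0.1816] [ 1.7991e+02 -5.0000e-02 -1.4620e+02] [-0.4 -0.9 -2.2] 0.012
21.1 [ 0.5273 -0.1938  0.1814] [ 1.7986e+02 -9.0000e-02 -1.4618e+02] [-0.4  0.5 -1.6] 0.0116
```

View pics/w20.png

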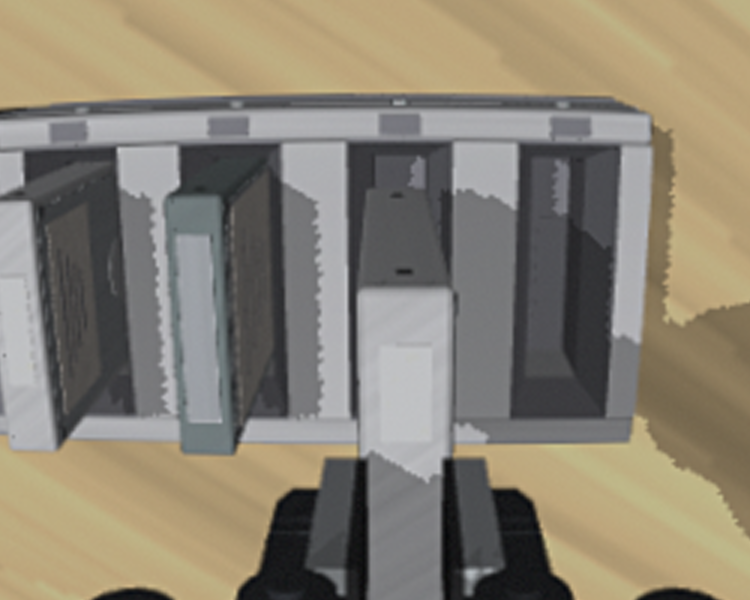

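View pics/s20.png

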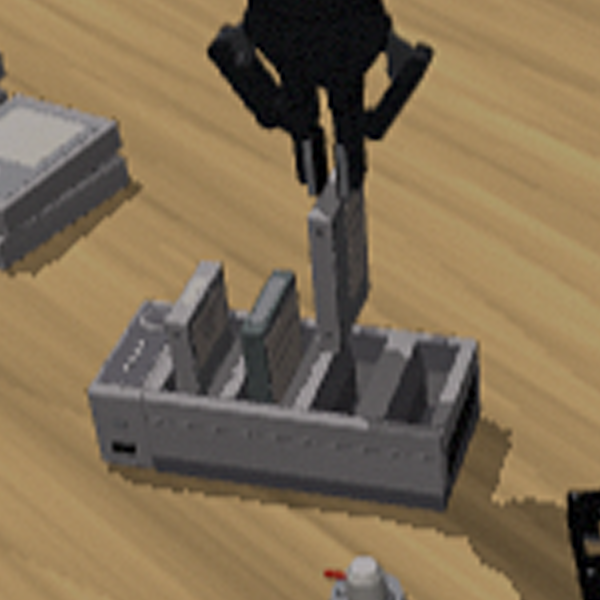

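Drive 3 is lined up over bay 3 (drive bottom about (400,190) in the crop, mouth 347–452). Lowering.

Emit:
apply_moves(
  targets=[0, 0, -0.6, 0, 0, 0, 0.1, 0, 0, -1.2, 0, 0, 0, 0.1, 0, 0, -1.7, 0, 0, 0, 0.1, 0, 0, -2.1, 0, 0, 0, 0.1, 0, 0, -2.3, 0, 0, 0, 0.1],
)

```text
time: 21.6
ee_pos: [0.528, -0.1942, 0.1139]
tcp_rot: [180.0, -0.0, -146.2]
wrist_force: [0.2, -0.3, -1.7]
opening: 0.0119
```

Emit:
apply_moves(
  targets=[0, 0, -0.2, 0, 0, 0, 0.1, 0, 0, -0.4, 0, 0, 0, 0.1, 0, 0, -0.6, 0, 0, 0, 0.1, 0, 0, -0.75, 0, 0, 0, 0.1, 0, 0, -0.85, 0, 0, 0, 0.1],
)

```text
time: 22.1
ee_pos: [0.5285, -0.1948, 0.0896]
tcp_rot: [-179.9, 0.0, -146.2]
wrist_force: [-2.9, -2.7, 20.6]
opening: 0.0119
```

Run:
```python
from look import *
st(); look("wrist","w21.png",2,(130,80,430,320)); st()
```

```text
22.1 [ 0.5285 -0.1948  0.0896] [-1.7989e+02  4.0000e-02 -1.4621e+02] [-2.9 -2.7 20.6] 0.0119
22.15 [ 0.5286 -0.195   0.0898] [-1.7986e+02  5.0000e-02 -1.4621e+02] [-1.4 -0.7  3.6] 0.012
```

View pics/w21.png

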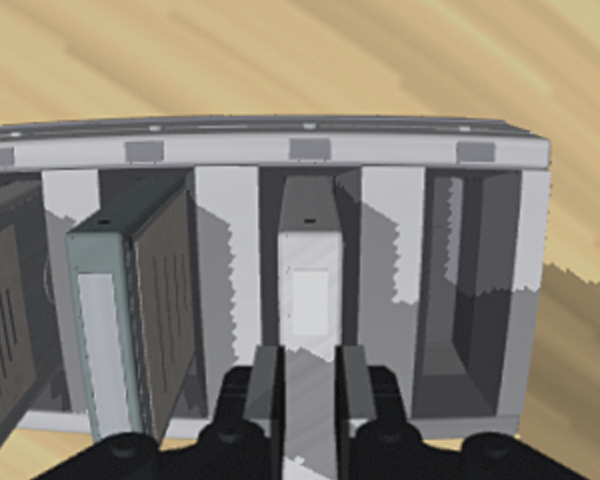

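Emit:
apply_moves(
  targets=[0, 0, 0, 0, 0, 0, 0.4, 0, 0, 0, 0, 0, 0, 0.4, 0, 0, 0, 0, 0, 0, 0.4, 0, 0, 0.3, 0, 0, 0, 0.4, 0, 0, 1.2, 0, 0, 0, 0.4],
)

```text
time: 22.65
ee_pos: [0.5267, -0.1939, 0.1231]
tcp_rot: [179.8, -0.1, -146.2]
wrist_force: [-0.4, -0.1, 0.3]
opening: 0.0338
```

Emit:
apply_moves(
  targets=[0, 0, 1.4, 0, 0, 0, 0.4, 0, 0, 2.8, 0, 0, 0, 0.4, 0, 0.6, 4, 0, 0, 0, 0.4, 0, 2, 4, 0, 0, -1, 0.4, 0, 3.6, 4, 0, 0, -2, 0.4],
)

```text
time: 23.15
ee_pos: [0.5284, -0.0861, 0.2465]
tcp_rot: [-179.9, 0.1, -158.6]
wrist_force: [0.3, 1.2, -0.9]
opening: 0.0343
```

Run:
```python
from look import *
look("scene","s22.png",4,(140,70,290,220),[(edges((.542,-.2148,NEW[2]),-1,(-75,-25,25)),(0,255,255))]); st()
```

```text
23.2 [ 0.528  -0.0797  0.2463] [ 1.7991e+02  1.5000e-01 -1.5892e+02] [1.7 3.6 1.2] 0.0341
```

View pics/s22.png

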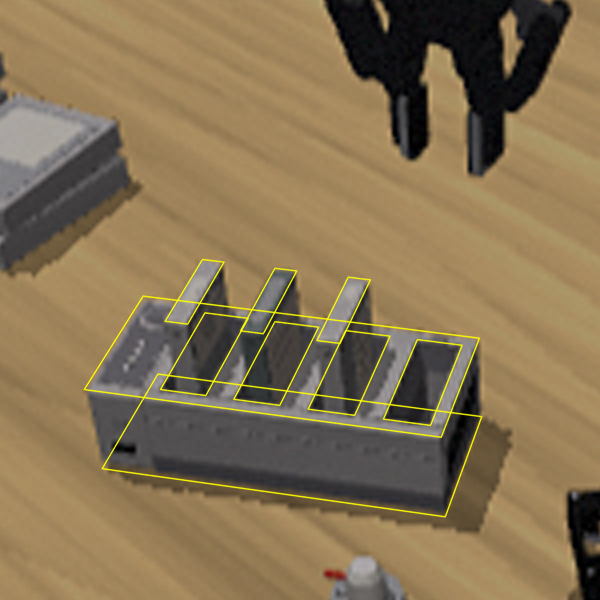

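Emit:
apply_moves(
  targets=[0, 1.6, 0, 0, 0, -1, 0.4, 0.1, 3.2, 0, 0, 0, -2, 0.4, 0.2, 4.8, 0, 0, 0, -3, 0.4, 0.2, 6.4, 0, 0, 0, -4, 0.4, 0.21, 8, 0, 0, 0, -4.8, 0.4],
)

```text
time: 23.7
ee_pos: [0.5339, 0.1556, 0.2454]
tcp_rot: [180.0, 0.0, 172.8]
wrist_force: [0.7, -0.9, 0.0]
opening: 0.0342
```

Emit:
apply_moves(
  targets=[0, 1.2, 0, 0, 0, 0, 0.4, 0, 1.2, -0.5, 0, 0, 0, 0.4, 0, 1.2, -1.5, 0, 0, 0, 0.4, 0, 1.2, -1.5, 0, 0, 0, 0.4, 0, 1.2, -1.5, 0, 0, 0, 0.4],
)

```text
time: 24.2
ee_pos: [0.534, 0.1895, 0.2004]
tcp_rot: [-180.0, -0.0, 173.0]
wrist_force: [-0.2, -0.3, 0.8]
opening: 0.0341
```

Run:
```python
from look import *
look("wrist","w23.png",1,None,[(edges(OLD,1,(-75,)),(0,255,0))]);st()
```

```text
24.25 [0.5345 0.1895 0.2013] [1.7997e+02 6.0000e-02 1.7298e+02] [0.  0.3 1.7] 0.0342
```

View pics/w23.png

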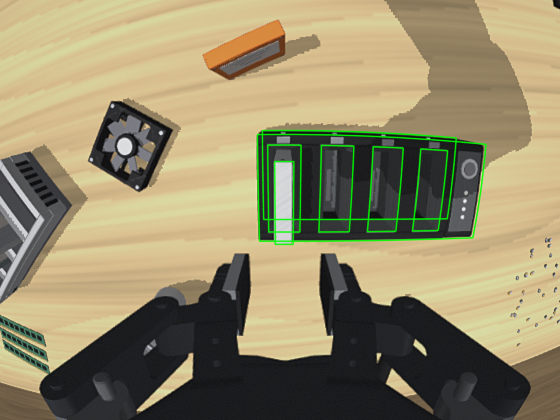

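Run:
```python
from h import *
for cam,px in(("scene",(234.5,256)),("side",(200,224))):
    s=least_squares(lambda p:(proj(cam,[p[0],p[1],0])[0]-px),[.6,.05]); print(cam,s.x)
```

```text
scene [0.6897638  0.01620888]
side [0.6881791  0.01372347]
```

Emit:
apply_moves(
  targets=[0, 0, -1.5, 0, 0, 0, 0.4, 0, 0, -2.7, 0, 0, 0, 0.4, 0, 0, -3.5, 0, 0, 0, 0.4, 0, 0, -3.75, 0, 0, 0, 0.4, 0, 0, -3.75, 0, 0, 0, 0.4],
)

```text
time: 24.75
ee_pos: [0.5345, 0.1895, 0.088]
tcp_rot: [180.0, 0.0, 173.0]
wrist_force: [-0.0, -0.3, 0.5]
opening: 0.0342
```

Emit:
apply_moves(
  targets=[0, 0, 0, 0, 0, 0, 0.1, 0, 0, 0, 0, 0, 0, 0.1, 0, 0, 0, 0, 0, 0, 0.1, 0, 0, 0, 0, 0, 0, 0.1, 0, 0, 0, 0, 0, 0, 0.1],
  newtons=40,
)

```text
time: 25.25
ee_pos: [0.5355, 0.19, 0.0896]
tcp_rot: [179.9, 0.2, 173.0]
wrist_force: [-0.0, -0.2, 7.6]
opening: 0.0125
```

Emit:
apply_moves(
  targets=[0, 0, 0.3, 0, 0, 0, 0.1, 0, 0, 0.9, 0, 0, 0, 0.1, 0, 0, 1.6, 0, 0, 0, 0.1, 0, 0, 3, 0, 0, 0, 0.1, 0, 0, 4, 0, 0, 0, 0.1],
)

```text
time: 25.75
ee_pos: [0.5343, 0.1897, 0.2103]
tcp_rot: [180.0, 0.1, 173.0]
wrist_force: [0.1, 0.1, -0.9]
opening: 0.012
```

Run:
```python
from look import *
look("wrist","w24.png",1); look("scene","s24.png",3,(260,110,440,310)); st()
```

```text
25.85 [0.5357 0.1902 0.2129] [179.81   0.38 173.  ] [ 0.6 -0.1 -1.3] 0.012
```

View pics/w24.png

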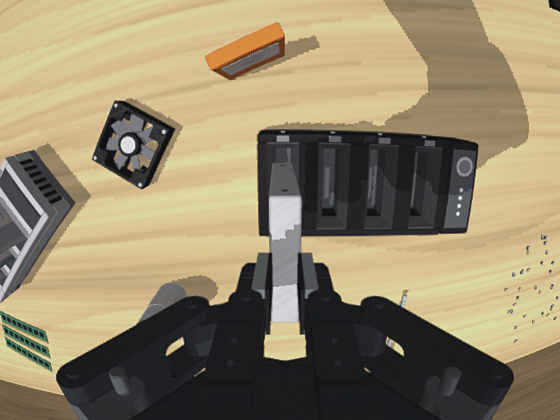

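View pics/s24.png

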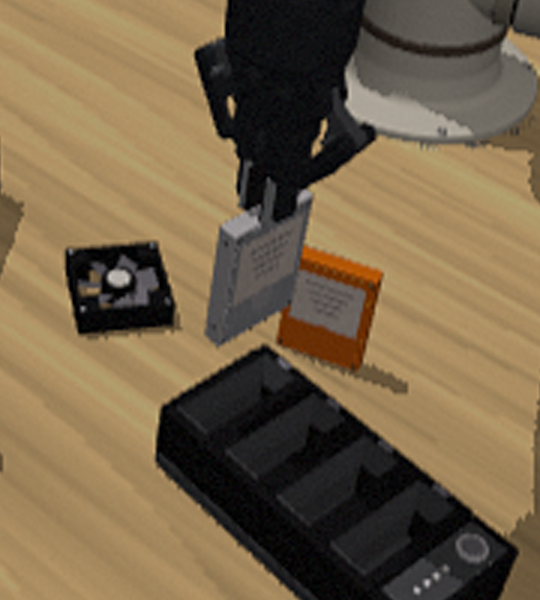

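Emit:
apply_moves(
  targets=[0, 0, 1.4, 0, 0, 0, 0.1, 0, -1.2, 1.4, 0, 0, 0.8, 0.1, 0, -2.8, 1.4, 0, 0, 1.8, 0.1, 0, -4.4, 1.4, 0, 0, 2.8, 0.1, -0.1, -6, 1.4, 0, 0, 3.8, 0.1],
)

```text
time: 26.35
ee_pos: [0.531, 0.0081, 0.2489]
tcp_rot: [180.0, -0.0, -163.9]
wrist_force: [1.3, -0.2, -1.9]
opening: 0.0122
```

Emit:
apply_moves(
  targets=[-0.3, -1.6, 0, 0, 0, 1, 0.1, -0.6, -3.2, 0, 0, 0, 2, 0.1, -0.9, -4.6, 0, 0, 0, 3, 0.1, -1.03, -5.42, 0, 0, 0, 3, 0.1, -1.03, -5.42, -0.5, 0, 0, 3, 0.1],
)

```text
time: 26.85
ee_pos: [0.5001, -0.1561, 0.2354]
tcp_rot: [-179.9, 0.1, -146.4]
wrist_force: [-0.5, 0.4, -2.3]
opening: 0.0122
```

Emit:
apply_moves(
  targets=[0, 0, -0.6, 0, 0, 0, 0.1, 0, 0, -1.2, 0, 0, 0, 0.1, 0, 0, -1.6, 0, 0, 0, 0.1, 0, 0, -1.7, 0, 0, 0, 0.1, 0, 0, -1.7, 0, 0, 0, 0.1],
)

```text
time: 27.35
ee_pos: [0.5002, -0.1528, 0.1831]
tcp_rot: [180.0, -0.0, -146.2]
wrist_force: [-0.0, -0.6, -1.3]
opening: 0.0122
```

Run:
```python
from look import *
st(); look("wrist","w25.png",3,(150,100,400,300)); look("scene","s25.png",4,(140,70,290,220)); st()
```

```text
27.35 [ 0.5002 -0.1528  0.1831] [ 1.7998e+02 -2.0000e-02 -1.4619e+02] [-0.  -0.6 -1.3] 0.0122
27.45 [ 0.5007 -0.1529  0.184 ] [-1.7995e+02  4.0000e-02 -1.4619e+02] [-0.2  0.  -1.1] 0.0123
```

View pics/w25.png

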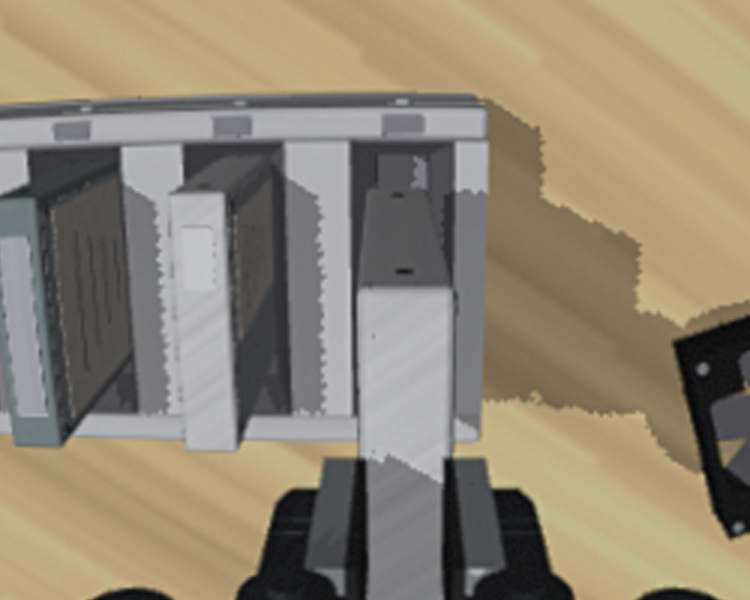

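View pics/s25.png

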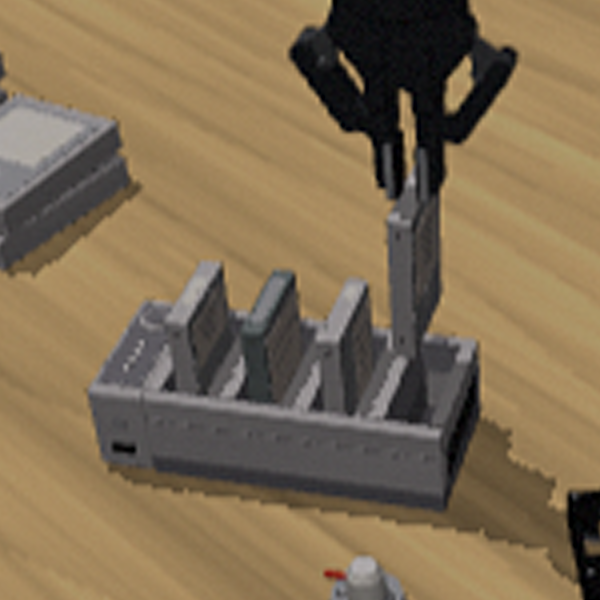

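Same relation as before (drive bottom over mouth 350–453). Lowering.

Emit:
apply_moves(
  targets=[0, 0, -0.6, 0, 0, 0, 0.1, 0, 0, -1.2, 0, 0, 0, 0.1, 0, 0, -1.7, 0, 0, 0, 0.1, 0, 0, -2.1, 0, 0, 0, 0.1, 0, 0, -2.3, 0, 0, 0, 0.1],
)

```text
time: 27.95
ee_pos: [0.5002, -0.1529, 0.1133]
tcp_rot: [180.0, -0.0, -146.2]
wrist_force: [-0.4, 0.2, -0.9]
opening: 0.0122
```

Emit:
apply_moves(
  targets=[0, 0, -0.2, 0, 0, 0, 0.1, 0, 0, -0.4, 0, 0, 0, 0.1, 0, 0, -0.6, 0, 0, 0, 0.1, 0, 0, -0.75, 0, 0, 0, 0.1, 0, 0, -0.85, 0, 0, 0, 0.1],
)

```text
time: 28.45
ee_pos: [0.5008, -0.1533, 0.0894]
tcp_rot: [-179.9, 0.0, -146.2]
wrist_force: [-3.4, -1.7, 19.7]
opening: 0.0118
```

Run:
```python
from look import *
st(); look("wrist","w26.png",2,(130,80,430,320)); st()
```

```text
28.45 [ 0.5008 -0.1533  0.0894] [-1.7990e+02  4.0000e-02 -1.4621e+02] [-3.4 -1.7 19.7] 0.0118
28.5 [ 0.501  -0.1534  0.0896] [-1.7988e+02  5.0000e-02 -1.4621e+02] [-0.7 -0.6  3.9] 0.012
```

View pics/w26.png

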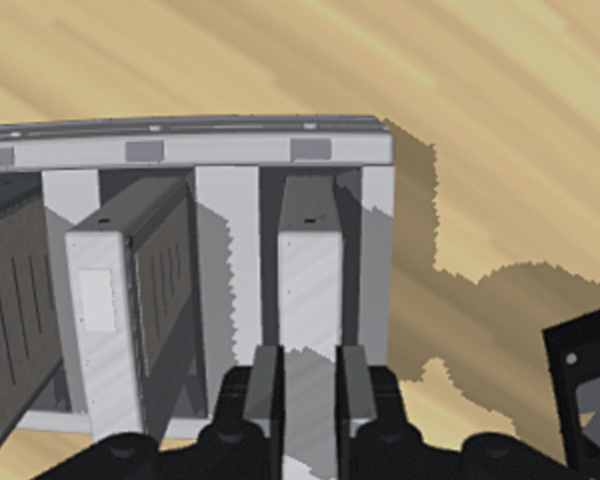

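Emit:
apply_moves(
  targets=[0, 0, 0, 0, 0, 0, 0.4, 0, 0, 0, 0, 0, 0, 0.4, 0, 0, 0, 0, 0, 0, 0.4, 0, 0, 0.3, 0, 0, 0, 0.4, 0, 0, 1.2, 0, 0, 0, 0.4],
)

```text
time: 29.0
ee_pos: [0.4991, -0.1526, 0.1233]
tcp_rot: [179.8, -0.1, -146.2]
wrist_force: [0.0, 0.1, 0.5]
opening: 0.0343
```

Emit:
apply_moves(
  targets=[0, 0, 1.4, 0, 0, 0, 0.4, 0, 0, 2.8, 0, 0, 0, 0.4, 0, 0.6, 4, 0, 0, 0, 0.4, 0, 2, 4, 0, 0, 0, 0.4, 0, 2.5, 4, 0, 0, 0, 0.4],
)

```text
time: 29.5
ee_pos: [0.5008, -0.076, 0.2467]
tcp_rot: [-179.9, 0.1, -146.2]
wrist_force: [0.4, -0.5, -0.1]
opening: 0.0341
```

Run:
```python
from look import *
P=[(edges((.542,-.2148,NEW[2]),-1,(-75,-25,25,75)),(0,255,255))]
look("scene","s27.png",4,(140,70,290,220),P); look("wrist","w27.png",1); look("side","d27.png",4,(210,80,340,210),P);look("scene","s27f.png"); st()
```

```text
29.7 [ 0.5003 -0.078   0.2445] [ 1.8000e+02 -3.0000e-02 -1.4614e+02] [ 0.7 -0.4  0.4] 0.0341
```

View pics/s27.png

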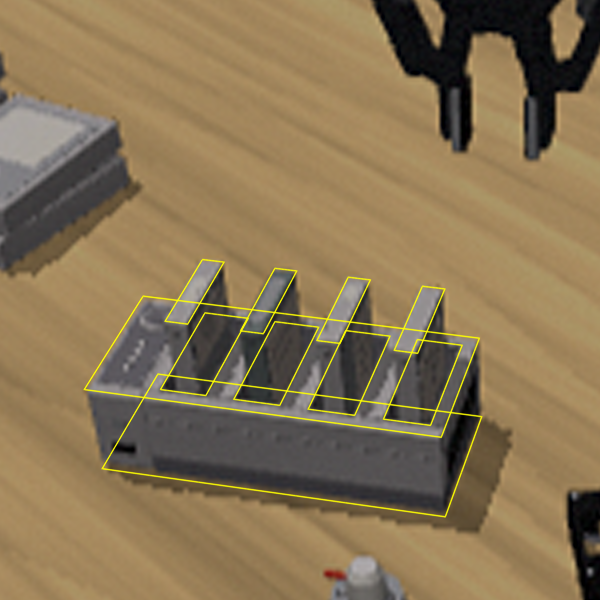

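View pics/d27.png

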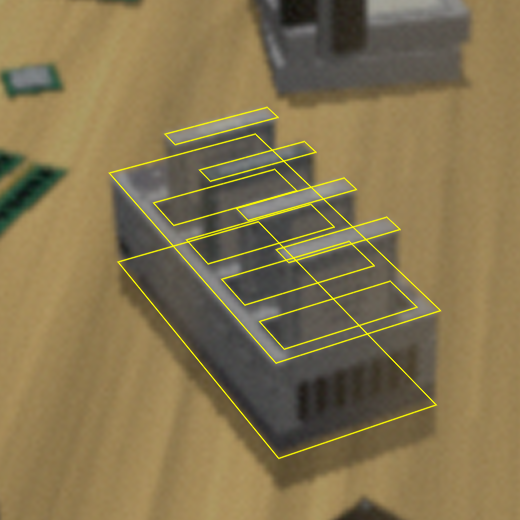

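View pics/w27.png

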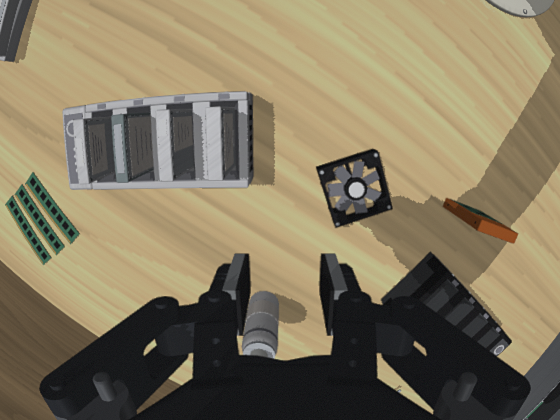

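View pics/s27f.png

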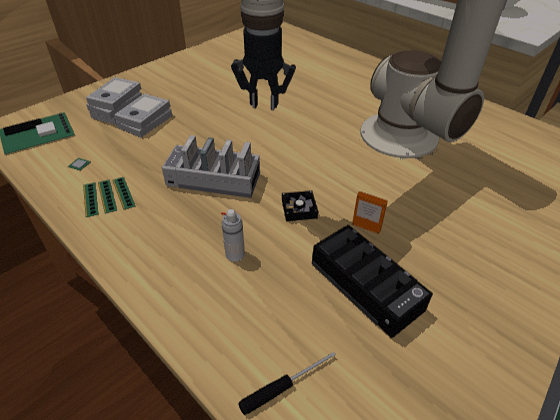

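All four drives stand home in the new dock, their tops matching the fully seated wireframe. The fan (300,205), the spray can (233,235) and the orange look-alike (370,212) are where they were.

```bash
python3 -c "
from workcell import bot
print(bot.job_done())"
```

```text
the job is handed in; nothing more can be done
None
```

I moved all four drives one at a time, straight from bay to bay, in the order 1→1, 2→2, 3→3, 4→4. I lowered each until it touched the bay floor and only then let go, and handed the job in at about 30 s.

**Last checks:**
- **Seating:** for each drive, the tool height at floor contact (about 90 mm) matched its height when I gripped that drive in the old dock. In the final scene and side pictures, the tops of all four drives line up with the outline of fully seated, upright drives.
- **Surroundings:** the old dock is empty. The fan, the spray can and the orange look-alike show no visible shift, and the gripper is clear of everything.
- **Forces:** the largest wrist force reported was about 21 N, at set-down.

**Disagreements:**
- **New dock position:** the camera views differed by 3–5 mm. I used a value weighted towards the close-up wrist view, and the drives then went in with almost no side force.
- **Gripper opening:** with a drive held, it read about 12 mm although the drive is 15 mm thick. The grip held throughout.

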